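# Log a tilt reading: key on, rock the angle gauge on the spring stud and hold

### The arm

A 7-joint arm with a two-finger parallel gripper is mounted at the origin on the work surface. World frame = base frame: x ahead of the robot, y to its left, z up, the work surface at z = 0. Lengths are in m, angles in rad, forces in N, time in s.
With the tool pointing down it reaches from about 0.4 to 0.85 m from the base axis. Payload 10.4 kg.
Tool frame: the origin (TCP) lies between the finger pads; the fingertips stand 17 mm ahead of it and the grasp point (between the pads) lies 2 mm behind it; z points along the fingers, x is the direction in which the jaws open and shut, and the axes are right-handed (so a half turn about z gives the same grasp; the last joint's range is limited). The gripper opens to 87 mm and grips with 3 to 60 N. Pads are 19 mm wide; open, the fingers measure 117 mm over their backs; the gripper's body (75 mm by 190 mm) begins 51 mm behind the grasp point.
Start: joints at [1.224, 0.332, -0.065, 1.46, 0.022, 1.35, -0.088], TCP at [0.199, -0.593, 0.24] pointing down, gripper open.
Joint ranges: [-2.6, 2.6], [-0.5, 2.12], [-1.47, 1.34], [0.16, 2.42], [-1.27, 4.41], [0.06, 2.06], [-2.6, 2.6]. Speed limits (rad/s): [2.22, 2.22, 2.79, 2.79, 3.14, 3.14, 3.14].

### API

Orientations are given as a unit quaternion [x, y, z, w].
In Python, from rig import get_obs, viewer, order gives the robot as it stands. The module is installed in compiled form; this text tells all that it offers.
- The arm moves only by the shell command python3 -m inch 'ROWS' [FORCE]. ROWS is JSON, a list of rows, each an object of numbers: "claw": the opening, from 0 (shut) to 1 (fully open); "tx", "ty", "tz": the shift along the tool's x, y, z in m; "wx", "wy", "wz": the turn, a rotation vector about the tool's x, y, z in degrees. A call has exactly 10 rows; each row shifts and turns the commanded pose from where the row before left it, along the tool's axes as they then stand; what a row does not reach is not made up. A row lasts 1/12 s, in which the tool goes at most 41.7 mm and 7.16 degrees, less where a joint would pass 70% of its speed; a pose out of reach is approached as far as the arm can. A call with a gripper value outside its range is refused whole. The fingers move at their own pace and stop on an object; FORCE is the grip in N (left out, the last holds). Time passes only in rows, so rows that do not move let the fingers close, or fill a call up. It gives the time, the measured TCP pose, the force and the opening at its end, in the units of the state.
- get_obs(): the state, without advancing time (a new reading comes with each control period).
- viewer.grab_frame(name): name is "scene" or "side" or "wrist"; returns the picture (420x560x3 uint8, red, green, blue); there is no depth.
- viewer.camera_info(name): a dict with "fx", "fy", "cx", "cy" (pixels), "R" (3x3) and "t" (3): a world point X has camera coordinates R X + t. Camera axes: x right, y down, z forward; pixel columns grow to the right and rows downward; lengths in m; the calibration is good to about 2 mm. A picture is of the moment at which its call begins: read the wrist's pose just before it. camera_info takes no time and is no camera call; for the wrist camera it gives the pose at the moment of the call.
- order.finish_job(): hands the job in, once; it reports no verdict.
Trained networks look in the newest picture that a camera, given by its name, has taken for a name from the list of things; names that differ only in an ending like _2 or _b are one class to them, and where a whole thing is asked for, a point or a joint stands for the part that bears it (a point fixed in the world has none). Each returns a list of dicts, best first, with "score" (0 to 1); they miss things now and then, are a little off and sometimes report something else, mostly with a low value. They report only what shows in the picture. A call takes as long as a camera call. They do not tell look-alikes from the thing itself.
- viewer.outline_of(camera, target): "pixels" (420x560 bool, what is visible of it) and "xy" ([column, row] in pixels, amid what is visible of it).
- viewer.landmark_of(camera, target): "xy" ([column, row] in pixels: a listed point, or the origin of a listed thing).
The state is a dict: "t": time; "joints": joint angles; "dq": joint speeds; "joint_torque": joint torques, N m; "eef_pos": TCP position; "orientation": TCP orientation; "force": force on the tool from outside, world axes, zero at the start; "torque": the same for the moment, N m; "gripper_width": finger opening in m.
Only numpy, scipy, OpenCV 4.12 (cv2) and the standard library are available. Lean on these libraries where they do the work, as an engineer would, in place of code of your own. Each camera call takes 0.05 s, during which the arm holds its last target. There are 200 camera calls.

### The job

Switch the tilt tester on: put the brass key fully into the slot of the key switch and turn it clockwise as far as it goes, leaving it in. Then take the angle gauge by its handle, set the middle of its foot on the stand's spring stud, pressing the stud down gently but not to its stop, and rock the gauge there until its swinging pointer settles on the index tab. Finish while still holding the gauge steady like that (do not let go or put it down), and leave all the other things where they are.

Things in the scene. Friction and masses are not known exactly. Their poses are not given: they have to be found in the camera images.
- key: Brass key upright in the black holder. Origin: middle of the collar's underside (on the holder's top); z up, x along the blade's width. Below: blade 14 x 7 mm (x, y), 16 mm long, last 4 mm narrowed to 11 x 4.5. Above: collar 26 x 18 x 5 mm, then a flat grip 34 mm along x, 9 mm thick along y, from 16 to 42 mm above the origin. About 45 g.
- holder: Fixed black foam block 60 x 60 x 25 mm with a loose hole 19 x 12 mm, 20 mm deep, in its top, in which the key stands. Origin: middle of its underside.
- slot (a point): Middle of the slot's mouth in the top of the round steel switch knob (52 mm across, 18 mm high) on a grey housing 90 x 90 x 40 mm; 58 mm above the table. x: the slot's long direction (turns with the knob), z up. Slot 16 x 9 mm, 18 mm deep. The key is home when its collar lies on the knob.
- switch (a joint): Turn of the knob, rad, growing clockwise seen from above; it starts between 0 and 0.12 and its stop (on) is at 1.30. Friction about 0.04 N m; it stays where it is left. Key and slot have about 0.25 rad of play.
- gauge: Angle gauge standing on the red pad. Foot 30 x 80 x 10 mm (x, y, z); white dial disc 90 mm across, 6 mm thick, centre 66 mm up; aluminium handle block on top, 16 mm thick along x, 46 mm wide along y, from 108 to 142 mm up. Origin: middle of the foot's underside; z up, x out of the dial's face (it looks away from the robot). About 0.25 kg.
- pointer (a joint): Angle of the black pointer about the gauge's x axis (right-handed), rad, 0 when it points to the middle of the foot. A damped pendulum on the dial's centre, tip at 38 mm radius: it hangs plumb, settles in about 1 s, and so reads minus the gauge's tilt about its own x axis. Still reported while the gauge is held.
- index (a joint): Angle of the dark steel index tab (6 mm wide, at the dial's lower edge), measured like the pointer's; preset between 0.16 and 0.42 rad, stiff: it stays put. Pointer on tab means the two angles are equal.
- pointer_tip (a point): Tip of the pointer, 38 mm from the dial's centre, 5.5 mm in front of the middle of the dial.
- index_tip (a point): Point on the index tab that the pointer tip must meet, also at 38 mm radius.
- foot (a point): Middle of the underside of the gauge's foot (the gauge's origin).
- pad: Fixed red foam pad 110 x 110 x 12 mm on which the gauge and two small modules stand. Origin: middle of its underside.
- stand: Fixed steel stand of the spring stud: base 90 x 90 x 22 mm with an aluminium sleeve 40 mm across up to 48 mm. Origin: middle of its underside.
- stud_top (a point): Highest point of the stud, 82 mm above the table when free: a lopsided steel dome (sphere of 14 mm radius, its centre 14 mm below this point and 4 mm off the sleeve's axis) with a lower bump beside it (its top 9 mm lower). It moves with the stud.
- stud: The stud: the moving steel plunger with its dome. Origin at the sleeve's top, on its axis. It slides straight down 10 mm on a spring (500 N/m, 1 N preload: about 3.5 N at 5 mm) to a hard stop and rises again when freed.
- tape_roll: Bystander: clear tape roll, 68 mm across, 20 mm high.
- module_a: Bystander: small blue and black module, 14 x 22 x 8 mm, on the red pad.
- module_b: Bystander: small black and white module, same size, on the red pad.
- tub: Bystander: white tub, 60 mm across, 35 mm high.
- driver: Bystander: screwdriver lying at the far side.
- jar: Bystander: amber jar, 48 mm across, 70 mm high.
- tweezers: Bystander: steel tweezers, 120 mm long.
Not all that is in view belongs to the job. Leave any purple or turquoise look-alike of the stand alone.

How it is judged:
On the way, in this order (a step that is already met when the one before it is completed fails the run):
1. the key is fully in the switch's slot (distance between key and slot below 0.004 m), for 0.2 s.
2. the key switch is turned on, the key still in it (distance between key and slot below 0.004 m and value of joint switch above 1.1 rad), for 0.2 s.
3. the gauge's foot presses the stud down (contact force between gauge and stud above 0.5 N and height (world z) of stud_top below 0.0805 m), for 0.2 s.
At the end, for the whole second after the job is handed in: Key home in the slot (within 4 mm) and switch past 1.1 rad; the gauge held by the fingers, still, the middle of its foot within 18 mm of the stud's top, the stud pressed down 1.5 to 8.8 mm of its 10 mm, and the settled pointer's tip within 2 mm of the index tab (3 degrees) (all of step 2 and all of step 3 and height (world z) of stud_top above 0.0732 m and distance between foot and stud_top below 0.018 m and distance between pointer_tip and index_tip below 0.002 m and contact force between the fingers and gauge above 1 N and velocity of joint pointer between -0.3 and 0.3 rad/s and angular speed of gauge below 0.1 rad/s and linear speed of gauge below 0.02 m/s); the arm keeps its last pose, push and grip.
It fails at once if a bystander is moved more than 30 mm (distance of any of tape_roll, module_a, module_b, tub, driver, jar, tweezers from where it was at the start of the episode above 0.03 m).
It fails at once if the gauge is rammed onto the stud or the stand (over 25 N) (contact force between gauge and stud above 25 N or contact force between gauge and stand above 25 N).
It also fails if it takes over 58 s, if anything falls off the work surface, if the arm or the gripper's body presses on something with over 40 N, if the wrist force passes 120 N, or if a joint passes its speed limit or range.

## Working session

There is one attempt and no reset: what is moved stays moved. The work goes in short steps, Python scripts to look and compute and a shell command to move; the robot and the scene stay as the last step left them, time stands still between calls to the robot, and variables do not carry over. Pictures are saved under pics/ and viewed, about 8 in all and at most 12, crops included, and the job is handed in when it is done.

```bash
mkdir -p pics; cat > h.py <<'E'
import numpy as np, cv2
from rig import get_obs, viewer, order
from scipy.spatial.transform import Rotation as Rn
def snap(c,fn=None):
    im=viewer.grab_frame(c)
    if fn: cv2.imwrite('pics/'+fn,im[:,:,::-1])
    return im
def proj(c,X):
    i=viewer.camera_info(c); p=np.array(i['R'])@np.array(X)+np.array(i['t'])
    return np.array([i['fx']*p[0]/p[2]+i['cx'], i['fy']*p[1]/p[2]+i['cy']])
def ray(i,xy):
    R=np.array(i['R']); d=R.T@np.array([(xy[0]-i['cx'])/i['fx'],(xy[1]-i['cy'])/i['fy'],1.])
    return -R.T@np.array(i['t']), d/np.linalg.norm(d)
def tri(obs):
    A=np.zeros((3,3));b=np.zeros(3)
    for i,xy in obs:
        o,d=ray(i,xy);P=np.eye(3)-np.outer(d,d);A+=P;b+=P@o
    X=np.linalg.solve(A,b)
    r=[np.linalg.norm((np.eye(3)-np.outer(d,d))@(X-o)) for o,d in (ray(*q) for q in obs)]
    return X,r
def atz(i,xy,z):
    o,d=ray(i,xy); return o+d*(z-o[2])/d[2]
E
python3 - <<'E'
from h import *
s=get_obs(); print(s['t'],s['eef_pos'],s['orientation'],s['gripper_width'])
a=snap('scene');b=snap('side')
cv2.imwrite('pics/a.png',np.vstack([a,b])[:,:,::-1]) 
cv2.imwrite('pics/ab.png',cv2.resize(np.hstack([a,b]),(800,300))[:,:,::-1])
cv2.imwrite('pics/s.png',cv2.resize(a,(800,600))[:,:,::-1])
cv2.imwrite('pics/d.png',cv2.resize(b,(800,600))[:,:,::-1])
I={c:viewer.camera_info(c) for c in('scene','side')}
for n in ['key','slot','gauge','stud_top','stand','pointer_tip','index_tip','foot','holder']:
    L={c:viewer.landmark_of(c,n) for c in I}
    for c in I: print(n,c,[(np.round(q['xy'],1).tolist(),round(q['score'],2)) for q in L[c][:3]])
    if L['scene'] and L['side']:
        X,r=tri([(I[c],L[c][0]['xy']) for c in I]);print('   ',X.round(4),np.round(r,4))
E
```

```text
0.0 [ 0.19874377 -0.59217192  0.23872716] [ 8.11849236e-01 -5.83866664e-01 -6.21326960e-04 -3.88030425e-04] 0.08698299450992791
key scene [([274.7, 177.3], 0.69)]
key side [([301.8, 303.3], 0.72)]
    [0.4524 0.2238 0.0213] [0.0027 0.0027]
slot scene [([264.8, 298.8], 0.65)]
slot side [([287.8, 140.1], 0.7), ([228.3, 242.8], 0.66)]
    [ 0.6349 -0.1459  0.0549] [0.0044 0.0044]
gauge scene [([186.9, 279.6], 0.76), ([274.2, 184.9], 0.51)]
gauge side [([361.7, 170.6], 0.63), ([293.6, 393.1], 0.21)]
    [ 0.4462 -0.1591  0.0139] [0.0013 0.0013]
stud_top scene [([326.3, 204.0], 0.73), ([412.9, 185.3], 0.68), ([214.0, 168.1], 0.68)]
stud_top side [([370.6, 181.7], 0.67), ([380.5, 269.4], 0.6), ([227.7, 220.1], 0.55)]
    [0.5318 0.0535 0.1524] [0.1386 0.1386]
stand scene [([406.3, 210.1], 0.89), ([321.8, 226.9], 0.84), ([219.4, 195.7], 0.67)]
stand side [([372.0, 286.8], 0.95), ([230.2, 243.5], 0.89), ([126.1, 276.7], 0.75)]
    [0.577  0.2015 0.0728] [0.2397 0.2397]
pointer_tip scene [([326.6, 204.4], 0.75), ([189.2, 271.7], 0.37)]
pointer_tip side []
index_tip scene []
index_tip side []
foot scene [([264.5, 297.0], 0.64), ([187.7, 282.1], 0.6)]
foot side [([359.6, 174.2], 0.8)]
    [ 0.5287 -0.1252 -0.008 ] [0.0847 0.0847]
holder scene [([271.7, 183.1], 0.75)]
holder side []
```

View pics/s.png

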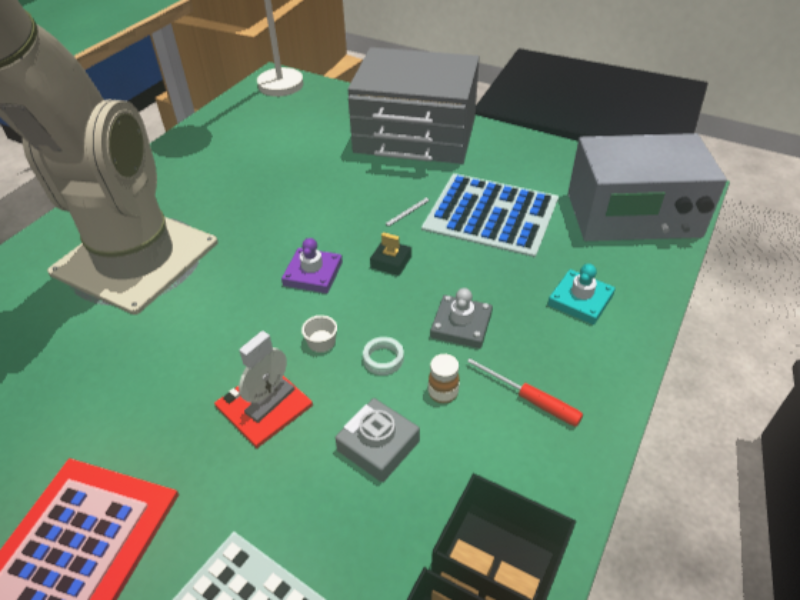

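View pics/d.png

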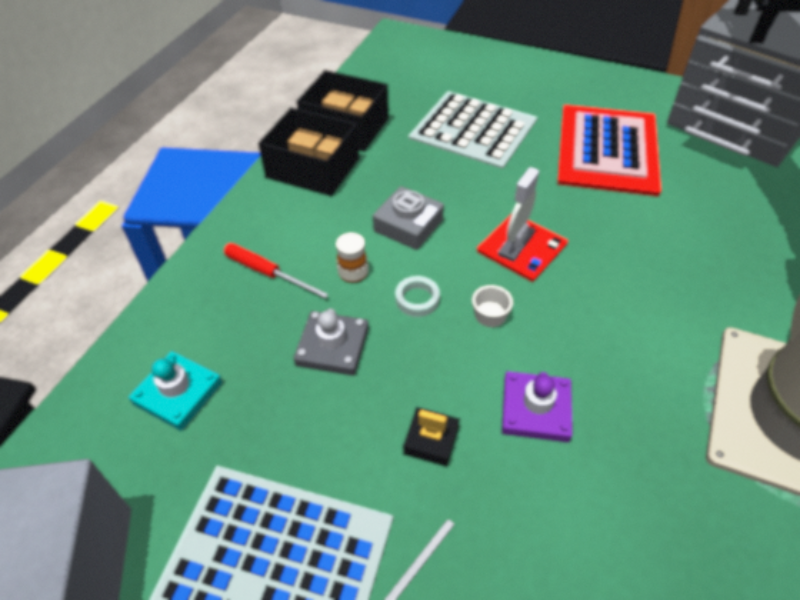

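The two views show: key in its black holder (scene 390,245; side 432,425), gauge on the red pad (scene 262,375), switch (scene 378,432). Three stand shapes: purple (scene 310,262), grey/steel (462,315) and turquoise (583,290). The steel one at scene 462,315 / side 330,335 fits the text; the other two are the coloured look-alikes.

```bash
cat >> h.py <<'E'
def plan(pos,R,n):
    """n equal rows from present pose: the shift and turn per row in tool axes (helper for typing)"""
    s=get_obs(); R0=Rn.from_quat(s['orientation']); p0=np.array(s['eef_pos'])
    w=(R0.inv()*R).as_rotvec()/n; d=(np.array(pos)-p0)/n
    for k in range(n):
        Rk=R0*Rn.from_rotvec(w*k)
        print(k,'t',(Rk.inv().apply(d)*1000).round(1),'w',np.degrees(w).round(2))
def down(yaw): # tool pointing down, tool x at world angle yaw
    c,s=np.cos(yaw),np.sin(yaw); return Rn.from_matrix(np.array([[c,s,0],[s,-c,0],[0,0,-1]]))
E
python3 - <<'E'
from h import *
I={c:viewer.camera_info(c) for c in('scene','side')}
print(tri([(I['scene'],[326.3,204]),(I['side'],[227.7,220.1])]))
print(tri([(I['scene'],[321.8,226.9]),(I['side'],[230.2,243.5])]))
w=viewer.camera_info('wrist'); s=get_obs()
R=Rn.from_quat(s['orientation']).as_matrix()
C=-np.array(w['R']).T@w['t']; print('cam in tool',R.T@(C-s['eef_pos']),'axes',(R.T@np.array(w['R']).T).round(3).tolist(),w['fx'])
plan([0.42,0.0,0.26],down(0),15)
E
```

```text
(array([0.64229299, 0.14012317, 0.07956864]), [np.float64(0.001948693017160022), np.float64(0.001948693017160213)])
(array([ 6.40554492e-01,  1.38779871e-01, -3.02720356e-04]), [np.float64(0.0027846588208950704), np.float64(0.0027846588208951155)])
cam in tool [-0.0013905  -0.0744737  -0.14649248] axes [[1.0, 0.0, -0.001], [-0.0, 0.961, 0.275], [0.001, -0.275, 0.961]] 359.73140341354195
0 t [-32.8 -26.5  -1.4] w [ 0.   -0.   -4.76]
1 t [-30.4 -29.2  -1.4] w [ 0.   -0.   -4.76]
2 t [-27.9 -31.6  -1.4] w [ 0.   -0.   -4.76]
3 t [-25.2 -33.8  -1.4] w [ 0.   -0.   -4.76]
4 t [-22.3 -35.8  -1.4] w [ 0.   -0.   -4.76]
5 t [-19.3 -37.5  -1.4] w [ 0.   -0.   -4.76]
6 t [-16.1 -39.   -1.4] w [ 0.   -0.   -4.76]
7 t [-12.8 -40.2  -1.4] w [ 0.   -0.   -4.76]
8 t [ -9.4 -41.1  -1.4] w [ 0.   -0.   -4.76]
9 t [ -6.  -41.7  -1.4] w [ 0.   -0.   -4.76]
10 t [ -2.5 -42.1  -1.4] w [ 0.   -0.   -4.76]
11 t [  1.  -42.1  -1.4] w [ 0.   -0.   -4.76]
12 t [  4.5 -41.9  -1.4] w [ 0.   -0.   -4.76]
13 t [  8.  -41.4  -1.4] w [ 0.   -0.   -4.76]
14 t [ 11.4 -40.6  -1.4] w [ 0.   -0.   -4.76]
```

```bash
python3 -m inch '[{"claw":1,"tx":-0.006,"ty":-0.04,"tz":-0.005,"wz":-4},{"claw":1,"tx":-0.006,"ty":-0.04,"tz":-0.005,"wz":-4},{"claw":1,"tx":-0.006,"ty":-0.04,"tz":-0.005,"wz":-4},{"claw":1,"tx":-0.006,"ty":-0.04,"tz":-0.005,"wz":-4},{"claw":1,"tx":-0.006,"ty":-0.04,"tz":-0.005,"wz":-4},{"claw":1,"tx":-0.006,"ty":-0.04,"tz":-0.005,"wz":-4},{"claw":1,"tx":-0.006,"ty":-0.04,"tz":-0.005,"wz":-4},{"claw":1,"tx":-0.006,"ty":-0.04,"tz":-0.005,"wz":-4},{"claw":1,"ty":-0.02,"wz":-4},{"claw":1}]'
python3 - <<'E'
from h import *
s=get_obs(); print(s['t'],s['eef_pos'],s['orientation'])
import pickle
i=viewer.camera_info('wrist'); im=snap('wrist','w1.png'); 
D={'i':i}
for n in ['slot','gauge','foot','key','pointer_tip','index_tip']:
    L=viewer.landmark_of('wrist',n); D[n]=L
    print(n,[(np.round(q['xy'],1).tolist(),round(q['score'],2),atz(i,q['xy'],.058 if n=='slot' else .012).round(4)) for q in L[:3]])
pickle.dump(D,open('w1.pkl','wb'))
plan([0.452,0.15,0.25],down(0.3),10)
E
```

```text
1.0 [ 0.1989049  -0.59253162  0.23958599] [ 8.11848738e-01 -5.83867813e-01  6.07371260e-05  1.70889288e-05]
slot []
gauge []
foot []
key []
pointer_tip []
index_tip []
0 t [-62.3 -47.6  -1. ] w [ 0.   -0.   -8.86]
1 t [-54.3 -56.7  -1. ] w [ 0.   -0.   -8.86]
2 t [-44.9 -64.3  -1. ] w [ 0.   -0.   -8.86]
3 t [-34.4 -70.5  -1. ] w [ 0.   -0.   -8.86]
4 t [-23.2 -75.   -1. ] w [ 0.   -0.   -8.86]
5 t [-11.3 -77.6  -1. ] w [ 0.   -0.   -8.86]
6 t [  0.8 -78.4  -1. ] w [ 0.   -0.   -8.86]
7 t [ 12.8 -77.4  -1. ] w [ 0.   -0.   -8.86]
8 t [ 24.6 -74.5  -1. ] w [ 0.   -0.   -8.86]
9 t [ 35.8 -69.8  -1. ] w [ 0.   -0.   -8.86]schema error: expected keys claw, tx, ty, tz, wx, wy, wz
```

View pics/w1.png

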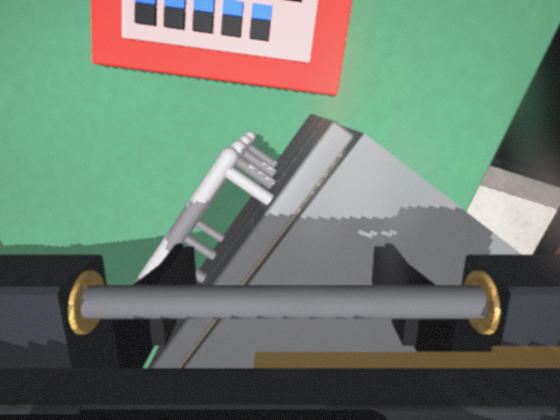

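The call was refused (every row needs all keys), so the picture only shows the drawer unit and a red tray at the start pose; rows below 250 are hidden by the gripper.

```bash
python3 -m inch '[{"claw":1,"tx":-0.006,"ty":-0.04,"tz":-0.005,"wx":0,"wy":0,"wz":-4},{"claw":1,"tx":-0.006,"ty":-0.04,"tz":-0.005,"wx":0,"wy":0,"wz":-4},{"claw":1,"tx":-0.006,"ty":-0.04,"tz":-0.005,"wx":0,"wy":0,"wz":-4},{"claw":1,"tx":-0.006,"ty":-0.04,"tz":-0.005,"wx":0,"wy":0,"wz":-4},{"claw":1,"tx":-0.006,"ty":-0.04,"tz":-0.005,"wx":0,"wy":0,"wz":-4},{"claw":1,"tx":-0.006,"ty":-0.04,"tz":-0.005,"wx":0,"wy":0,"wz":-4},{"claw":1,"tx":-0.006,"ty":-0.04,"tz":-0.005,"wx":0,"wy":0,"wz":-4},{"claw":1,"tx":-0.006,"ty":-0.04,"tz":-0.005,"wx":0,"wy":0,"wz":-4},{"claw":1,"tx":0,"ty":-0.02,"tz":0,"wx":0,"wy":0,"wz":-4},{"claw":1,"tx":0,"ty":0,"tz":0,"wx":0,"wy":0,"wz":0}]'
cat > look.py <<'E'
from h import *
import pickle,sys
fn=sys.argv[1]
s=get_obs(); print(s['t'],s['eef_pos'].round(4) if hasattr(s['eef_pos'],'round') else s['eef_pos'],s['orientation'])
i=viewer.camera_info('wrist'); im=snap('wrist',fn+'.png'); D={'i':i}
for a in sys.argv[2:]:
    n,z=a.split(':'); L=viewer.landmark_of('wrist',n); D[n]=L
    print(n,[(np.round(q['xy'],1).tolist(),round(q['score'],2),atz(i,q['xy'],float(z)).round(4)) for q in L[:3]])
pickle.dump(D,open(fn+'.pkl','wb'))
E
python3 look.py w2 slot:.058 gauge:.012 pointer_tip:.04 index_tip:.04 
python3 - <<'E'
from h import *
plan([0.452,0.15,0.25],down(0.3),10)
E
```

```text
t: 2.18
eef_pos: [0.4564, -0.3618, 0.2803]
orientation: [0.954, -0.298, 0.001, -0.001]
force: [-0.5, -0.4, -0.2]
gripper_width: 0.087
2.1833 [ 0.4564 -0.3618  0.2803] [ 9.54437910e-01 -2.98406744e-01  9.77283934e-04 -8.57875536e-04]
slot []
gauge [([166.5, 21.7], 0.62, array([ 0.4454, -0.1599,  0.012 ])), ([165.0, 20.0], 0.56, array([ 0.4451, -0.1578,  0.012 ]))]
pointer_tip [([161.0, 14.4], 0.42, array([ 0.4487, -0.1613,  0.04  ]))]
index_tip []
0 t [-30.2 -42.2   2.9] w [ 0.    0.   -5.28]
1 t [-26.1 -44.8   2.9] w [ 0.    0.   -5.28]
2 t [-21.9 -47.    2.9] w [ 0.    0.   -5.28]
3 t [-17.5 -48.8   2.9] w [ 0.    0.   -5.28]
4 t [-12.9 -50.2   2.9] w [ 0.    0.   -5.28]
5 t [ -8.2 -51.2   2.9] w [ 0.    0.   -5.28]
6 t [ -3.5 -51.8   2.9] w [ 0.    0.   -5.28]
7 t [  1.3 -51.9   2.9] w [ 0.    0.   -5.28]
8 t [  6.1 -51.5   2.9] w [ 0.    0.   -5.28]
9 t [ 10.8 -50.7   2.9] w [ 0.    0.   -5.28]
```

View pics/w2.png

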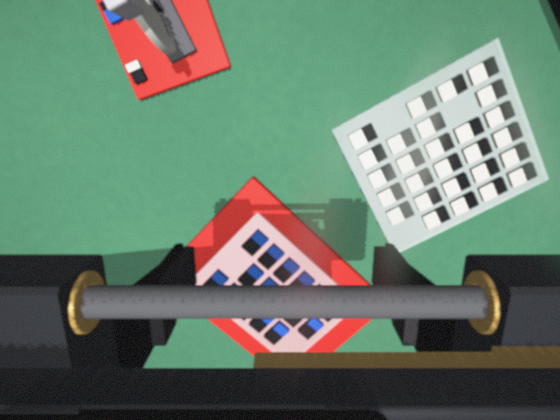

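The picture shows the gauge on the red pad at top left (170,30) with modules at (112,12) and (135,72); the switch isn't in view yet. One short stop to see gauge and switch together.

```bash
python3 -m inch '[{"claw":1,"tx":0.008,"ty":-0.018,"tz":0,"wx":0,"wy":0,"wz":-5},{"claw":1,"tx":0.008,"ty":-0.018,"tz":0,"wx":0,"wy":0,"wz":-5},{"claw":1,"tx":0.008,"ty":-0.018,"tz":0,"wx":0,"wy":0,"wz":-5},{"claw":1,"tx":0.008,"ty":-0.018,"tz":0,"wx":0,"wy":0,"wz":-5},{"claw":1,"tx":0,"ty":0,"tz":0,"wx":0,"wy":0,"wz":0},{"claw":1,"tx":0,"ty":0,"tz":0,"wx":0,"wy":0,"wz":0},{"claw":1,"tx":0,"ty":0,"tz":0,"wx":0,"wy":0,"wz":0},{"claw":1,"tx":0,"ty":0,"tz":0,"wx":0,"wy":0,"wz":0},{"claw":1,"tx":0,"ty":0,"tz":0,"wx":0,"wy":0,"wz":0},{"claw":1,"tx":0,"ty":0,"tz":0,"wx":0,"wy":0,"wz":0}]'
python3 look.py w3 slot:.058 gauge:.012 pointer_tip:.04 index_tip:.04 
python3 - <<'E'
from h import *
im=cv2.imread('pics/w3.png'); im=cv2.resize(im[0:260],None,fx=1.42,fy=1.42,interpolation=cv2.INTER_CUBIC); cv2.imwrite('pics/w3c.png',im)
plan([0.45,0.08,0.22],down(0.2),10)
E
```

```text
t: 3.27
eef_pos: [0.5135, -0.3196, 0.2796]
orientation: [0.991, -0.135, 0.0, 0.0]
force: [-0.3, -0.5, 0.6]
gripper_width: 0.0874
3.2667 [ 0.5135 -0.3196  0.2796] [ 9.90798004e-01 -1.35348702e-01  1.58202461e-05  2.09322342e-04]
slot []
gauge [([185.2, 40.8], 0.72, array([ 0.4494, -0.1554,  0.012 ]))]
pointer_tip [([179.6, 38.8], 0.52, array([ 0.4503, -0.1584,  0.04  ]))]
index_tip [([178.1, 25.1], 0.61, array([ 0.4531, -0.1464,  0.04  ])), ([181.1, 38.7], 0.22, array([ 0.4518, -0.1587,  0.04  ]))]
0 t [-16.8 -36.7   6. ] w [ 0.   -0.   -2.69]
1 t [-15.1 -37.5   6. ] w [ 0.   -0.   -2.69]
2 t [-13.3 -38.2   6. ] w [ 0.   -0.   -2.69]
3 t [-11.5 -38.7   6. ] w [ 0.   -0.   -2.69]
4 t [ -9.6 -39.2   6. ] w [ 0.   -0.   -2.69]
5 t [ -7.8 -39.6   6. ] w [ 0.   -0.   -2.69]
6 t [ -5.9 -40.    6. ] w [ 0.   -0.   -2.69]
7 t [ -4.  -40.2   6. ] w [ 0.   -0.   -2.69]
8 t [ -2.1 -40.3   6. ] w [ 0.   -0.   -2.69]
9 t [ -0.2 -40.4   6. ] w [ 0.   -0.   -2.69]
```

View pics/w3c.png

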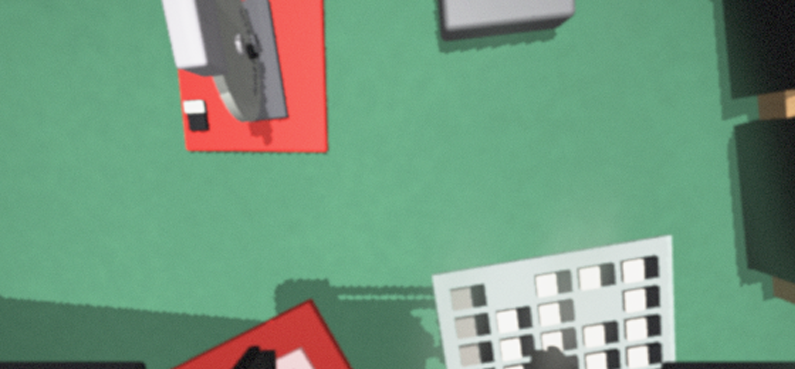

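Gauge with its pad shows at crop (240,60), module_b at (195,115), and only the switch housing's edge at (505,15). One small step more brings the switch into view.

```bash
python3 -m inch '[{"claw":1,"tx":0.014,"ty":-0.025,"tz":0,"wx":0,"wy":0,"wz":-5},{"claw":1,"tx":0.014,"ty":-0.025,"tz":0,"wx":0,"wy":0,"wz":-5},{"claw":1,"tx":0.014,"ty":-0.025,"tz":0,"wx":0,"wy":0,"wz":-5},{"claw":1,"tx":0,"ty":0,"tz":0,"wx":0,"wy":0,"wz":0},{"claw":1,"tx":0,"ty":0,"tz":0,"wx":0,"wy":0,"wz":0},{"claw":1,"tx":0,"ty":0,"tz":0,"wx":0,"wy":0,"wz":0},{"claw":1,"tx":0,"ty":0,"tz":0,"wx":0,"wy":0,"wz":0},{"claw":1,"tx":0,"ty":0,"tz":0,"wx":0,"wy":0,"wz":0},{"claw":1,"tx":0,"ty":0,"tz":0,"wx":0,"wy":0,"wz":0},{"claw":1,"tx":0,"ty":0,"tz":0,"wx":0,"wy":0,"wz":0}]'
python3 look.py w4 slot:.058 gauge:.012 pointer_tip:.04 index_tip:.04 
python3 - <<'E'
from h import *
im=cv2.imread('pics/w4.png'); im=cv2.resize(im[0:260],None,fx=1.42,fy=1.42,interpolation=cv2.INTER_CUBIC); cv2.imwrite('pics/w4c.png',im)
plan([0.45,0.08,0.22],down(0.2),10)
E
```

```text
t: 4.35
eef_pos: [0.5685, -0.2534, 0.2796]
orientation: [1.0, -0.005, -0.0, 0.0]
force: [-0.4, 0.9, -1.2]
gripper_width: 0.0872
4.35 [ 0.5685 -0.2534  0.2796] [ 9.99989716e-01 -4.53287554e-03 -3.11465307e-05  1.40572656e-04]
slot []
gauge [([170.9, 87.6], 0.94, array([ 0.4447, -0.1579,  0.012 ]))]
pointer_tip [([166.9, 87.0], 0.63, array([ 0.4491, -0.1586,  0.04  ]))]
index_tip [([167.9, 76.7], 0.61, array([ 0.451 , -0.1487,  0.04  ]))]
0 t [-12.1 -33.2   6. ] w [ 0.   -0.   -1.19]
1 t [-11.5 -33.4   6. ] w [ 0.   -0.   -1.19]
2 t [-10.8 -33.7   6. ] w [ 0.   -0.   -1.19]
3 t [-10.1 -33.9   6. ] w [ 0.   -0.   -1.19]
4 t [ -9.3 -34.1   6. ] w [ 0.   -0.   -1.19]
5 t [ -8.6 -34.3   6. ] w [ 0.   -0.   -1.19]
6 t [ -7.9 -34.4   6. ] w [ 0.   -0.   -1.19]
7 t [ -7.2 -34.6   6. ] w [ 0.   -0.   -1.19]
8 t [ -6.5 -34.7   6. ] w [ 0.   -0.   -1.19]
9 t [ -5.8 -34.9   6. ] w [ 0.   -0.   -1.19]
```

View pics/w4c.png

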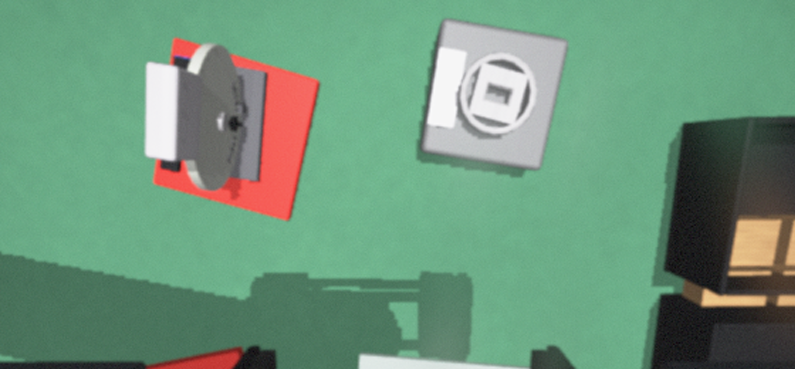

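Now the switch shows at crop (497,93) with the slot's long side almost left–right, and the gauge with its dial facing right (world +x), the foot's right edge from (266,72) to (258,180).

```bash
python3 - <<'E'
from h import *
import pickle
i=pickle.load(open('w4.pkl','rb'))['i']; im=cv2.imread('pics/w4.png')
g=cv2.cvtColor(im,cv2.COLOR_BGR2GRAY)
c=g[45:86,325:376]; 
for th in (90,110,130):
    m=np.uint8(c<th); n,lab,st,ce=cv2.connectedComponentsWithStats(m)
    l=[k for k in range(1,n) if abs(ce[k][0]-25)<6 and abs(ce[k][1]-21)<6]
    for k in l:
        ys,xs=np.where(lab==k); P=np.array([atz(i,[x+325,y+45],.058)[:2] for x,y in zip(xs,ys)],np.float32)
        u,sv,vt=np.linalg.svd(P-P.mean(0)); print(th,len(P),P.mean(0),'yaw',np.degrees(np.arctan2(vt[0][1],vt[0][0])),'sizes',np.sqrt(12)*sv/np.sqrt(len(P)))
print(g[50:80:2,334:368:2])
# foot edge
for a,b in [((266,72),(258,180))]:
    A=atz(i,np.array(a)/1.42,.022);B=atz(i,np.array(b)/1.42,.022); print(A,B,np.degrees(np.arctan2(*(A-B)[1::-1]))-90)
E
```

```text
130 52 [ 0.6338546  -0.14044292] yaw -24.419775 sizes [0.01475603 0.00451718]
[[178 127 222 239 238 239 238 239 239 239 239 238 231 231 196 158 130]
 [133 145 235 239 238 239 237 239 238 238 239 237 238 240 239 238 234]
 [149 170 237 238 239 239 238 239 239 239 239 236 237 239 239 240 240]
 [153 208 240 239 239 236 238 239 238 239 237 238 239 240 239 240 239]
 [140 228 239 239 232 192 207 227 233 236 238 238 239 239 239 240 239]
 [156 236 239 239 225 146 137 154 177 187 213 228 235 238 240 240 239]
 [185 239 239 239 211 136 118 119 118 129 141 164 174 204 236 240 239]
 [220 239 240 236 189 139 135 132 126 117 111 112 121 178 235 239 240]
 [228 239 239 232 199 188 185 177 140 131 128 114 124 191 238 239 239]
 [238 239 239 225 202 201 199 199 186 187 173 119 151 223 240 239 238]
 [240 239 239 229 221 212 203 202 200 200 184 119 181 234 239 240 232]
 [239 239 240 240 239 237 233 223 215 205 186 143 202 238 240 239 212]
 [239 240 240 239 240 238 239 238 236 235 230 219 224 240 239 239 186]
 [239 240 240 240 239 239 239 238 238 239 240 240 239 240 239 236 165]
 [239 240 239 240 240 239 239 237 238 239 240 240 240 240 240 227 143]]
[ 0.46823652 -0.12216789  0.022     ] [ 0.45568809 -0.19929309  0.022     ] -9.241159217767802
```

```bash
python3 -m inch '[{"claw":1,"tx":-0.012,"ty":-0.034,"tz":0.006,"wx":0,"wy":0,"wz":-1.2},{"claw":1,"tx":-0.012,"ty":-0.034,"tz":0.006,"wx":0,"wy":0,"wz":-1.2},{"claw":1,"tx":-0.011,"ty":-0.034,"tz":0.006,"wx":0,"wy":0,"wz":-1.2},{"claw":1,"tx":-0.01,"ty":-0.034,"tz":0.006,"wx":0,"wy":0,"wz":-1.2},{"claw":1,"tx":-0.01,"ty":-0.034,"tz":0.006,"wx":0,"wy":0,"wz":-1.2},{"claw":1,"tx":-0.009,"ty":-0.034,"tz":0.006,"wx":0,"wy":0,"wz":-1.2},{"claw":1,"tx":-0.008,"ty":-0.034,"tz":0.006,"wx":0,"wy":0,"wz":-1.2},{"claw":1,"tx":-0.008,"ty":-0.034,"tz":0.006,"wx":0,"wy":0,"wz":-1.2},{"claw":1,"tx":-0.007,"ty":-0.02,"tz":0.006,"wx":0,"wy":0,"wz":-1.2},{"claw":1,"tx":0,"ty":0,"tz":0,"wx":0,"wy":0,"wz":0}]'
python3 look.py w5 key:.025 holder:0 stud_top:.082 stand:0
python3 - <<'E'
from h import *
im=cv2.imread('pics/w5.png'); im=cv2.resize(im[0:260],None,fx=1.42,fy=1.42,interpolation=cv2.INTER_CUBIC); cv2.imwrite('pics/w5c.png',im)
E
```

```text
t: 5.43
eef_pos: [0.4592, 0.0368, 0.225]
orientation: [0.996, 0.094, -0.0, 0.0]
force: [0.2, 0.3, -0.0]
gripper_width: 0.0871
5.4333 [0.4592 0.0368 0.225 ] [ 9.95564400e-01  9.40817709e-02 -3.72714500e-04  8.00671434e-05]
key [([195.5, 347.7], 0.32, array([ 0.3953, -0.1655,  0.025 ]))]
holder []
stud_top [([139.7, 51.4], 0.84, array([0.3311, 0.1293, 0.082 ])), ([537.8, 115.6], 0.66, array([0.6397, 0.141 , 0.082 ]))]
stand [([175.5, 67.5], 0.8, array([0.3343, 0.1263, 0.    ])), ([478.6, 114.3], 0.72, array([0.6367, 0.1394, 0.    ]))]
```

View pics/w5c.png

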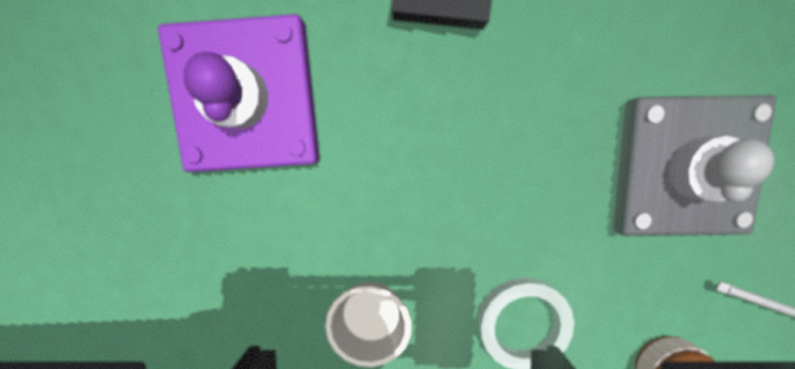

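The purple look-alike (crop 235,95), the steel stand with its stud top at (745,165) — the one meant, being steel-grey — and the holder's near edge (440,15). I go on toward the key.

```bash
python3 -m inch '[{"claw":1,"tx":0.003,"ty":-0.033,"tz":0.01,"wx":0,"wy":0,"wz":0},{"claw":1,"tx":0.003,"ty":-0.033,"tz":0.01,"wx":0,"wy":0,"wz":0},{"claw":1,"tx":0.003,"ty":-0.033,"tz":0.01,"wx":0,"wy":0,"wz":0},{"claw":1,"tx":0,"ty":0,"tz":0,"wx":0,"wy":0,"wz":0},{"claw":1,"tx":0,"ty":0,"tz":0,"wx":0,"wy":0,"wz":0},{"claw":1,"tx":0,"ty":0,"tz":0,"wx":0,"wy":0,"wz":0},{"claw":1,"tx":0,"ty":0,"tz":0,"wx":0,"wy":0,"wz":0},{"claw":1,"tx":0,"ty":0,"tz":0,"wx":0,"wy":0,"wz":0},{"claw":1,"tx":0,"ty":0,"tz":0,"wx":0,"wy":0,"wz":0},{"claw":1,"tx":0,"ty":0,"tz":0,"wx":0,"wy":0,"wz":0}]'
python3 look.py w6 key:.025 stud_top:.082 stand:0
python3 - <<'E'
from h import *
import pickle
im=cv2.imread('pics/w6.png'); cv2.imwrite('pics/w6c.png',cv2.resize(im[0:250],None,fx=1.42,fy=1.42,interpolation=cv2.INTER_CUBIC))
i=pickle.load(open('w6.pkl','rb'))['i']
hsv=cv2.cvtColor(im,cv2.COLOR_BGR2HSV)
m=cv2.inRange(hsv,(15,90,60),(35,255,255)); m[:, :150]=0; m[250:]=0
n,lab,st,ce=cv2.connectedComponentsWithStats(m)
for k in range(1,n):
    if st[k][4]>40: print(st[k],ce[k])
v=hsv[:,:,2]
# slot
i4=pickle.load(open('w4.pkl','rb'))['i']; g=cv2.cvtColor(cv2.imread('pics/w4.png'),cv2.COLOR_BGR2GRAY)
for th in (215,228):
    c=np.uint8(g[50:84,336:366]<th); n,lab,st,ce=cv2.connectedComponentsWithStats(c)
    k=lab[14,14] or lab[15,20]; ys,xs=np.where(lab==k)
    P=np.array([atz(i4,[x+336,y+50],.058)[:2]*1000 for x,y in zip(xs,ys)],np.float32); print(len(P),cv2.minAreaRect(P))
    u,sv,vt=np.linalg.svd(P-P.mean(0),full_matrices=False);print(P.mean(0),np.degrees(np.arctan2(vt[0][1],vt[0][0])),np.sqrt(12)*sv/np.sqrt(len(P)))
E
```

```text
t: 6.52
eef_pos: [0.4526, 0.1306, 0.1957]
orientation: [0.996, 0.09, 0.0, 0.0]
force: [0.7, -0.1, 0.5]
gripper_width: 0.087
6.5167 [0.4526 0.1306 0.1957] [9.95980236e-01 8.95730146e-02 1.75076029e-04 1.16037252e-04]
key [([296.5, 89.1], 0.95, array([0.4462, 0.2202, 0.025 ]))]
stud_top [([121.5, 185.5], 0.79, array([0.3301, 0.128 , 0.082 ])), ([528.2, 240.4], 0.7, array([0.6417, 0.1405, 0.082 ]))]
stand [([163.2, 166.3], 0.8, array([0.3344, 0.1294, 0.    ])), ([470.9, 211.7], 0.69, array([0.639 , 0.1386, 0.    ]))]
[ 278   73   48   26 1008] [300.65972222  85.20039683]
229 ((632.2871704101562, -141.58120727539062), (11.089616775512695, 17.993026733398438), 74.6707992553711)
[ 632.23627 -141.57648] -15.006193 [17.66859256 10.96868632]
272 ((632.29736328125, -141.78323364257812), (12.191807746887207, 19.168256759643555), 74.80399322509766)
[ 632.2147  -141.69855] -14.867554 [18.90963665 12.22881049]
```

View pics/w6c.png

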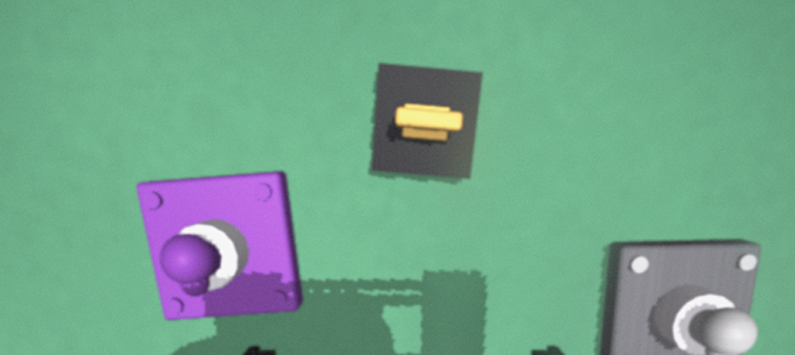

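Key seen end-on with its bright grip at crop (396–462, 117–121) in the black holder; the steel stand right at (690,300).

```bash
python3 - <<'E'
from h import *
import pickle
im=cv2.imread('pics/w6.png'); i=pickle.load(open('w6.pkl','rb'))['i']
hsv=cv2.cvtColor(im,cv2.COLOR_BGR2HSV)
m=cv2.inRange(hsv,(15,60,60),(35,255,255)); m[:, :150]=0; m[250:]=0
V=hsv[:,:,2]; print(V[70:104:2,276:330:4])
for th in (190,205,220):
    n,lab,st,ce=cv2.connectedComponentsWithStats(np.uint8((m>0)&(V>th))); k=1+np.argmax(st[1:,4]); ys,xs=np.where(lab==k)
    P=np.array([atz(i,[x,y],.067)[:2]*1000 for x,y in zip(xs,ys)],np.float32); print(th,st[k],cv2.minAreaRect(P))
I={c:viewer.camera_info(c) for c in('scene','side')}; 
X,r=tri([(i,[296.5,89.1]),(I['scene'],[274.7,177.3]),(I['side'],[301.8,303.3])]); print(X,r)
E
```

```text
[[ 81  83  81  87  87  83  84  82  85  83  88  88  87  92]
 [ 83  80  85 114  97  88  82  84  83  88  86  89  91  90]
 [ 81  89 149 247 245 227 203 184 137 112  91  90  87  95]
 [ 83 212 241 241 238 242 246 245 245 247 190  84  90  90]
 [ 81 243 247 247 246 245 244 242 241 240 214 159 111  92]
 [ 83 244 247 247 247 247 247 247 246 246 246 246 227  92]
 [ 74 245 247 247 247 247 247 247 247 247 247 247 242  95]
 [ 62 246 247 247 247 247 247 247 247 247 247 246 239  96]
 [ 60 231 244 245 247 247 247 247 247 247 247 246 235  98]
 [ 55 126 165 179 215 226 238 243 245 247 247 246 222  92]
 [ 53  54 156 174 143 131 137 154 173 196 222 233 167  94]
 [ 52  52 172 204 200 196 185 172 165 167 104 116  92  95]
 [ 53  51 176 205 210 205 204 202 205 203  77  89  92  95]
 [ 45  55 105 136 169 176 188 200 199 204  74  92  96  95]
 [ 47  65  58  56  53  64  85 109 125 145  85  89  92  98]
 [ 70  81  78  75  62  57  52  62  62  65  90  90  98  97]
 [ 80  79  80  82  81  80  76  78  83  81  88  94  94  98]]
190 [279  73  47  18 649] ((447.9503479003906, 224.00009155273438), (33.462039947509766, 10.276758193969727), 5.361053943634033)
205 [279  73  46  18 627] ((447.8179931640625, 223.9854736328125), (33.082611083984375, 10.0234375), 5.414193630218506)
220 [279  74  46  17 602] ((447.8717956542969, 224.02529907226562), (32.97321701049805, 9.716388702392578), 5.362642765045166)
[0.45033837 0.22263742 0.02071988] [np.float64(0.004649870237561596), np.float64(0.005022032781159655), np.float64(0.0004391830102635807)]
```

```bash
python3 -m inch '[{"claw":1,"tx":0,"ty":-0.005,"tz":0.002,"wx":0,"wy":0,"wz":-7},{"claw":1,"tx":0,"ty":-0.005,"tz":0.002,"wx":0,"wy":0,"wz":-7},{"claw":1,"tx":0,"ty":-0.005,"tz":0.002,"wx":0,"wy":0,"wz":-7},{"claw":1,"tx":0,"ty":0,"tz":0.002,"wx":0,"wy":0,"wz":-7},{"claw":1,"tx":0,"ty":0,"tz":0.002,"wx":0,"wy":0,"wz":-7},{"claw":1,"tx":0,"ty":0,"tz":0.002,"wx":0,"wy":0,"wz":-7},{"claw":1,"tx":0,"ty":0,"tz":0.002,"wx":0,"wy":0,"wz":-7},{"claw":1,"tx":0,"ty":0,"tz":0.002,"wx":0,"wy":0,"wz":-7},{"claw":1,"tx":0,"ty":0,"tz":0.002,"wx":0,"wy":0,"wz":-7},{"claw":1,"tx":0,"ty":0,"tz":0.002,"wx":0,"wy":0,"wz":-7}]'
```

```text
t: 7.55
eef_pos: [0.4478, 0.1455, 0.1755]
orientation: [0.762, 0.647, -0.0, 0.0]
force: [1.1, -1.0, -0.3]
gripper_width: 0.0868
```

```bash
python3 - <<'E'
from h import *
plan([0.448,0.2225,0.09],down(np.radians(96)),4)
E
```

```text
0 t [19.  -3.1 21.4] w [ 0.    0.   -3.82]
1 t [19.2 -1.8 21.4] w [ 0.    0.   -3.82]
2 t [19.2 -0.5 21.4] w [ 0.    0.   -3.82]
3 t [19.2  0.8 21.4] w [ 0.    0.   -3.82]
```

```bash
python3 -m inch '[{"claw":1,"tx":0.019,"ty":-0.003,"tz":0.02,"wx":0,"wy":0,"wz":-3.8},{"claw":1,"tx":0.019,"ty":-0.002,"tz":0.02,"wx":0,"wy":0,"wz":-3.8},{"claw":1,"tx":0.019,"ty":-0.0005,"tz":0.02,"wx":0,"wy":0,"wz":-3.8},{"claw":1,"tx":0.019,"ty":0.001,"tz":0.02,"wx":0,"wy":0,"wz":-3.8},{"claw":1,"tx":0,"ty":0,"tz":0,"wx":0,"wy":0,"wz":0},{"claw":1,"tx":0,"ty":0,"tz":0,"wx":0,"wy":0,"wz":0},{"claw":1,"tx":0,"ty":0,"tz":0,"wx":0,"wy":0,"wz":0},{"claw":1,"tx":0,"ty":0,"tz":0,"wx":0,"wy":0,"wz":0},{"claw":1,"tx":0,"ty":0,"tz":0,"wx":0,"wy":0,"wz":0},{"claw":1,"tx":0,"ty":0,"tz":0,"wx":0,"wy":0,"wz":0}]'
python3 look.py w7 key:.025
python3 - <<'E'
from h import *
import pickle
im=cv2.imread('pics/w7.png'); i=pickle.load(open('w7.pkl','rb'))['i']
cv2.imwrite('pics/w7c.png',im[130:,100:460])
hsv=cv2.cvtColor(im,cv2.COLOR_BGR2HSV); m=cv2.inRange(hsv,(15,60,60),(35,255,255)); V=hsv[:,:,2]
n,lab,st,ce=cv2.connectedComponentsWithStats(np.uint8((m>0)&(V>205)))
for k in range(1,n):
    if st[k][4]>100:
        ys,xs=np.where(lab==k); P=np.array([atz(i,[x,y],.067)[:2]*1000 for x,y in zip(xs,ys)],np.float32); print(st[k],cv2.minAreaRect(P))
print('expected px of grip top ends',[proj('wrist',[.448+d*np.cos(.1),.2225+d*np.sin(.1),.067]).round(1) for d in(-.017,.017)])
s=get_obs(); print(s['eef_pos'])
E
```

```text
t: 8.38
eef_pos: [0.4492, 0.2212, 0.0962]
orientation: [0.673, 0.74, 0.0, 0.001]
force: [0.7, -0.2, -0.0]
gripper_width: 0.0871
8.3833 [0.4492 0.2212 0.0962] [6.72638549e-01 7.39970783e-01 3.55084127e-04 7.04837983e-04]
key [([285.4, 229.6], 0.84, array([0.4496, 0.2236, 0.025 ]))]
[277 210  23  71 999] ((443.7137145996094, 224.35943603515625), (39.53992462158203, 11.144256591796875), 4.06837797164917)
[272 212   5  37 152] ((435.6847839355469, 216.1415557861328), (19.753753662109375, 2.04764461517334), 4.9562764167785645)
[493 296   7  29 145] ((470.5678405761719, 342.7821044921875), (17.78614044189453, 3.1980059146881104), 12.564414978027344)
expected px of grip top ends [array([283.3, 223.3]), array([283.6, 283. ])]
[0.44899415 0.22138593 0.09595726]
```

View pics/w7c.png

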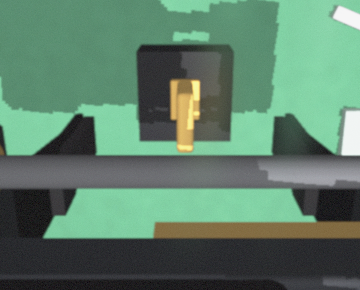

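The key grip sits centred between the open fingers, crop (185,80–150), matching the expected pixels; descend and grip.

```bash
python3 -m inch '[{"claw":1,"tx":0.001,"ty":0,"tz":0.015,"wx":0,"wy":0,"wz":0},{"claw":1,"tx":0,"ty":0,"tz":0.015,"wx":0,"wy":0,"wz":0},{"claw":0.7,"tx":0,"ty":0,"tz":0.012,"wx":0,"wy":0,"wz":0},{"claw":0.3,"tx":0,"ty":0,"tz":0,"wx":0,"wy":0,"wz":0},{"claw":0,"tx":0,"ty":0,"tz":0,"wx":0,"wy":0,"wz":0},{"claw":0,"tx":0,"ty":0,"tz":0,"wx":0,"wy":0,"wz":0},{"claw":0,"tx":0,"ty":0,"tz":0,"wx":0,"wy":0,"wz":0},{"claw":0,"tx":0,"ty":0,"tz":0,"wx":0,"wy":0,"wz":0},{"claw":0,"tx":0,"ty":0,"tz":0,"wx":0,"wy":0,"wz":0},{"claw":0,"tx":0,"ty":0,"tz":0,"wx":0,"wy":0,"wz":0}]' 40
```

```text
t: 9.32
eef_pos: [0.4487, 0.2229, 0.0539]
orientation: [0.672, 0.74, 0.0, 0.0]
force: [0.8, 0.2, -0.9]
gripper_width: 0.0418
```

```bash
python3 -m inch '[{"claw":0,"tx":0,"ty":0,"tz":0,"wx":0,"wy":0,"wz":0},{"claw":0,"tx":0,"ty":0,"tz":0,"wx":0,"wy":0,"wz":0},{"claw":0,"tx":0,"ty":0,"tz":0,"wx":0,"wy":0,"wz":0},{"claw":0,"tx":0,"ty":0,"tz":0,"wx":0,"wy":0,"wz":0},{"claw":0,"tx":0,"ty":0,"tz":0,"wx":0,"wy":0,"wz":0},{"claw":0,"tx":0,"ty":0,"tz":0,"wx":0,"wy":0,"wz":0},{"claw":0,"tx":0,"ty":0,"tz":-0.01,"wx":0,"wy":0,"wz":0},{"claw":0,"tx":0,"ty":0,"tz":-0.03,"wx":0,"wy":0,"wz":0},{"claw":0,"tx":0,"ty":0,"tz":-0.03,"wx":0,"wy":0,"wz":0},{"claw":0,"tx":0,"ty":0,"tz":-0.03,"wx":0,"wy":0,"wz":0}]' 40
python3 - <<'E'
from h import *
plan([0.6323,-0.1416,0.16],down(np.radians(75)),10)
E
```

```text
t: 10.15
eef_pos: [0.4479, 0.2231, 0.1552]
orientation: [0.672, 0.741, -0.0, -0.0]
force: [1.1, 0.6, -0.9]
gripper_width: 0.0087
0 t [-38.1  14.8  -0.5] w [-0.   -0.    2.06]
1 t [-37.5  16.1  -0.5] w [-0.   -0.    2.06]
2 t [-36.9  17.5  -0.5] w [-0.   -0.    2.06]
3 t [-36.3  18.8  -0.5] w [-0.   -0.    2.06]
4 t [-35.6  20.1  -0.5] w [-0.   -0.    2.06]
5 t [-34.8  21.4  -0.5] w [-0.   -0.    2.06]
6 t [-34.   22.6  -0.5] w [-0.   -0.    2.06]
7 t [-33.2  23.8  -0.5] w [-0.   -0.    2.06]
8 t [-32.3  25.   -0.5] w [-0.   -0.    2.06]
9 t [-31.4  26.1  -0.5] w [-0.   -0.    2.06]
```

```bash
python3 -m inch '[{"claw":0,"tx":-0.038,"ty":0.015,"tz":0,"wx":0,"wy":0,"wz":2.06},{"claw":0,"tx":-0.0375,"ty":0.016,"tz":0,"wx":0,"wy":0,"wz":2.06},{"claw":0,"tx":-0.037,"ty":0.0175,"tz":0,"wx":0,"wy":0,"wz":2.06},{"claw":0,"tx":-0.036,"ty":0.019,"tz":0,"wx":0,"wy":0,"wz":2.06},{"claw":0,"tx":-0.0355,"ty":0.02,"tz":0,"wx":0,"wy":0,"wz":2.06},{"claw":0,"tx":-0.035,"ty":0.0215,"tz":0,"wx":0,"wy":0,"wz":2.06},{"claw":0,"tx":-0.034,"ty":0.0225,"tz":0,"wx":0,"wy":0,"wz":2.06},{"claw":0,"tx":-0.033,"ty":0.024,"tz":0,"wx":0,"wy":0,"wz":2.06},{"claw":0,"tx":-0.0325,"ty":0.025,"tz":0,"wx":0,"wy":0,"wz":2.06},{"claw":0,"tx":-0.0315,"ty":0.026,"tz":0,"wx":0,"wy":0,"wz":2.06}]'
python3 -m inch '[{"claw":0,"tx":0,"ty":0,"tz":0,"wx":0,"wy":0,"wz":0},{"claw":0,"tx":0,"ty":0,"tz":0,"wx":0,"wy":0,"wz":0},{"claw":0,"tx":0,"ty":0,"tz":0,"wx":0,"wy":0,"wz":0},{"claw":0,"tx":0,"ty":0,"tz":0,"wx":0,"wy":0,"wz":0},{"claw":0,"tx":0,"ty":0,"tz":0,"wx":0,"wy":0,"wz":0},{"claw":0,"tx":0,"ty":0,"tz":0,"wx":0,"wy":0,"wz":0},{"claw":0,"tx":0,"ty":0,"tz":0,"wx":0,"wy":0,"wz":0},{"claw":0,"tx":0,"ty":0,"tz":0,"wx":0,"wy":0,"wz":0},{"claw":0,"tx":0,"ty":0,"tz":0,"wx":0,"wy":0,"wz":0},{"claw":0,"tx":0,"ty":0,"tz":0,"wx":0,"wy":0,"wz":0}]'
python3 look.py w8 slot:.058 key:.127
python3 - <<'E'
from h import *
im=cv2.imread('pics/w8.png'); cv2.imwrite('pics/w8c.png',cv2.resize(im[130:300,180:380],None,fx=4,fy=3.5,interpolation=cv2.INTER_CUBIC)[:600,:800])
E
```

```text
t: 10.98
eef_pos: [0.6334, -0.1437, 0.1544]
orientation: [0.794, 0.608, 0.0, 0.0]
force: [0.4, 0.5, -0.4]
gripper_width: 0.0089
t: 11.82
eef_pos: [0.6328, -0.1416, 0.1536]
orientation: [0.794, 0.609, -0.0, 0.0]
force: [-0.1, -0.6, -0.2]
gripper_width: 0.0083
11.8167 [ 0.6328 -0.1416  0.1536] [ 7.93543298e-01  6.08513788e-01 -1.39326272e-05  6.15077315e-05]
slot [([283.8, 218.8], 0.84, array([ 0.6336, -0.1409,  0.058 ]))]
key [([281.7, 255.3], 0.82, array([ 0.6312, -0.1415,  0.127 ]))]
```

View pics/w8c.png

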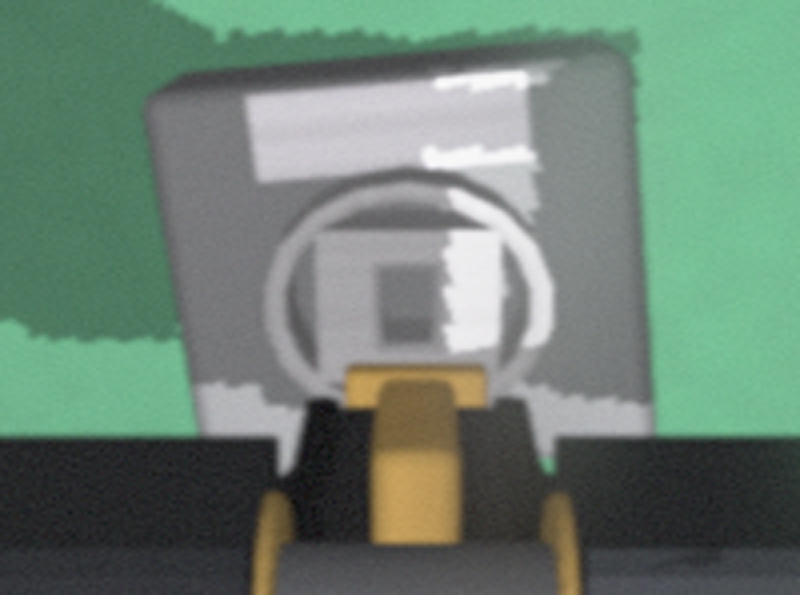

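The slot shows at crop x 378–440, y 265–345, its long side parallel to the tool's y; the key's collar (345–487, top edge at 367) is centred at x 416. I compare key and slot in the same camera frame.

```bash
python3 - <<'E'
from h import *
import pickle
from scipy.optimize import least_squares
D=pickle.load(open('w8.pkl','rb')); i=D['i']; s=get_obs(); R=Rn.from_quat(s['orientation']).as_matrix(); p=np.array(s['eef_pos'])
g=cv2.cvtColor(cv2.imread('pics/w8.png'),cv2.COLOR_BGR2GRAY)
print(g[200:234:2,266:300:2])
print('brass cols',[ (r,np.where(cv2.cvtColor(cv2.imread('pics/w8.png'),cv2.COLOR_BGR2HSV)[r,:,1]>110)[0][[0,-1]] if 0 else [c for c in range(255,315) if cv2.cvtColor(cv2.imread('pics/w8.png'),cv2.COLOR_BGR2HSV)[r,c,1]>110 and 12<cv2.cvtColor(cv2.imread('pics/w8.png'),cv2.COLOR_BGR2HSV)[r,c,0]<32][:1]+[c for c in range(255,315) if cv2.cvtColor(cv2.imread('pics/w8.png'),cv2.COLOR_BGR2HSV)[r,c,1]>110 and 12<cv2.cvtColor(cv2.imread('pics/w8.png'),cv2.COLOR_BGR2HSV)[r,c,0]<32][-1:]) for r in (232,234,236,238,240,242,246,252,258,262,270,280)])
def tool_at(xy,zt):  # tool coords of pixel at tool depth zt
    o,d=ray(i,xy); o=R.T@(o-p); d=R.T@d; return o+d*(zt-o[2])/d[2]
print('slot',tool_at([282.2,217.1],p[2]-.058),'net',tool_at([283.8,218.8],p[2]-.058))
print('collar far bottom edge',tool_at([284,234.9],.0289),' (minus -.013)')
print('grip top far edge',tool_at([284,258.6],-.0131),' (minus -.017)')
print('key net',tool_at([281.7,255.3],.0289), i['cx'],i['cy'])
E
```

```text
[[165 165 162 164 165 163 163 164 164 162 164 162 170 214 236 236 236]
 [165 165 162 165 163 164 164 164 163 165 166 161 191 236 237 237 237]
 [168 164 166 166 164 161 159 158 160 158 156 161 170 229 236 236 236]
 [164 165 164 161 141 135 131 130 134 131 132 137 156 226 236 237 236]
 [167 165 163 161 135 120 122 119 118 120 120 132 151 202 235 236 235]
 [168 169 167 163 138 120 120 116 122 122 120 135 154 186 234 236 236]
 [165 168 167 162 140 119 121 120 118 120 121 130 176 226 234 236 235]
 [166 165 164 162 135 120 118 123 119 121 119 129 173 232 236 235 234]
 [166 161 168 160 135 120 119 119 121 122 121 132 155 222 236 235 235]
 [164 159 163 159 136 117 119 122 121 119 122 131 148 201 233 234 233]
 [165 163 161 160 138 109 117 116 115 116 115 130 149 181 231 233 232]
 [164 164 163 162 139 105 103 102 106 104 107 129 160 198 227 234 233]
 [167 165 164 164 144 105 102 103 103 103 102 130 175 233 236 235 234]
 [168 162 169 163 145 111 107 105 102 106 108 133 156 225 237 234 235]
 [168 164 168 162 148 132 132 132 132 135 138 145 155 217 235 235 233]
 [169 165 166 167 159 153 156 155 154 154 158 154 158 186 204 193 185]
 [167 166 161 163 163 161 162 160 162 161 161 164 162 161 161 161 158]]
brass cols [(232, []), (234, []), (236, [268, 296]), (238, [267, 299]), (240, [267, 299]), (242, [267, 299]), (246, [268, 290]), (252, [274, 290]), (258, [273, 292]), (262, [273, 294]), (270, [272, 294]), (280, [273, 294])]
slot [-0.000132   -0.00068042  0.09554269] net [0.00099708 0.00057774 0.09554269]
collar far bottom edge [ 0.00103368 -0.01199828  0.0289    ]  (minus -.013)
grip top far edge [ 0.00096927 -0.01740989 -0.0131    ]  (minus -.017)
key net [-0.00017205 -0.0005617   0.0289    ] 283.6851645739927 207.46984324215114
```

```bash
python3 -m inch '[{"claw":0,"tx":-0.001,"ty":-0.0005,"tz":0.015,"wx":0,"wy":0,"wz":0},{"claw":0,"tx":0,"ty":0,"tz":0.015,"wx":0,"wy":0,"wz":0},{"claw":0,"tx":0,"ty":0,"tz":0.012,"wx":0,"wy":0,"wz":0},{"claw":0,"tx":0,"ty":0,"tz":0,"wx":0,"wy":0,"wz":0},{"claw":0,"tx":0,"ty":0,"tz":0,"wx":0,"wy":0,"wz":0},{"claw":0,"tx":0,"ty":0,"tz":0.004,"wx":0,"wy":0,"wz":0},{"claw":0,"tx":0,"ty":0,"tz":0.004,"wx":0,"wy":0,"wz":0},{"claw":0,"tx":0,"ty":0,"tz":0.004,"wx":0,"wy":0,"wz":0},{"claw":0,"tx":0,"ty":0,"tz":0.003,"wx":0,"wy":0,"wz":0},{"claw":0,"tx":0,"ty":0,"tz":0,"wx":0,"wy":0,"wz":0}]'
```

```text
t: 12.8
eef_pos: [0.6317, -0.1425, 0.0958]
orientation: [0.794, 0.608, -0.0, -0.0]
force: [0.3, -0.8, -1.1]
gripper_width: 0.0085
```

```bash
python3 -m inch '[{"claw":0,"tx":0,"ty":0,"tz":0.003,"wx":0,"wy":0,"wz":0},{"claw":0,"tx":0,"ty":0,"tz":0.003,"wx":0,"wy":0,"wz":0},{"claw":0,"tx":0,"ty":0,"tz":0.002,"wx":0,"wy":0,"wz":0},{"claw":0,"tx":0,"ty":0,"tz":0.002,"wx":0,"wy":0,"wz":0},{"claw":0,"tx":0,"ty":0,"tz":0.001,"wx":0,"wy":0,"wz":0},{"claw":0,"tx":0,"ty":0,"tz":0,"wx":0,"wy":0,"wz":0},{"claw":0,"tx":0,"ty":0,"tz":0,"wx":0,"wy":0,"wz":0},{"claw":0,"tx":0,"ty":0,"tz":0,"wx":0,"wy":0,"wz":0},{"claw":0,"tx":0,"ty":0,"tz":0,"wx":0,"wy":0,"wz":0},{"claw":0,"tx":0,"ty":0,"tz":0,"wx":0,"wy":0,"wz":0}]'
```

```text
t: 13.63
eef_pos: [0.6322, -0.1425, 0.0865]
orientation: [0.794, 0.608, -0.0, 0.0]
force: [-3.5, -0.4, 7.5]
gripper_width: 0.0082
```

```bash
python3 -m inch '[{"claw":0,"tx":0,"ty":-0.0004,"tz":0,"wx":0,"wy":0,"wz":4},{"claw":0,"tx":0,"ty":0,"tz":0,"wx":0,"wy":0,"wz":6},{"claw":0,"tx":0,"ty":0,"tz":0,"wx":0,"wy":0,"wz":6},{"claw":0,"tx":0,"ty":0,"tz":0,"wx":0,"wy":0,"wz":6},{"claw":0,"tx":0,"ty":0,"tz":0,"wx":0,"wy":0,"wz":6},{"claw":0,"tx":0,"ty":0,"tz":0,"wx":0,"wy":0,"wz":6},{"claw":0,"tx":0,"ty":0,"tz":0,"wx":0,"wy":0,"wz":6},{"claw":0,"tx":0,"ty":0,"tz":0,"wx":0,"wy":0,"wz":6},{"claw":0,"tx":0,"ty":0,"tz":0,"wx":0,"wy":0,"wz":6},{"claw":0,"tx":0,"ty":0,"tz":0,"wx":0,"wy":0,"wz":6}]'
python3 -c "
from rig import get_obs; s=get_obs(); print(s['torque'])"
```

```text
t: 14.47
eef_pos: [0.6328, -0.1421, 0.0865]
orientation: [0.989, 0.145, 0.001, 0.0]
force: [1.3, 0.8, 2.8]
gripper_width: 0.0091
[ 0.11840146 -0.55995858  0.01005164]
```

```bash
python3 -m inch '[{"claw":0,"tx":0,"ty":0,"tz":0,"wx":0,"wy":0,"wz":5},{"claw":0,"tx":0,"ty":0,"tz":0,"wx":0,"wy":0,"wz":5},{"claw":0,"tx":0,"ty":0,"tz":0,"wx":0,"wy":0,"wz":5},{"claw":0,"tx":0,"ty":0,"tz":0,"wx":0,"wy":0,"wz":4},{"claw":0,"tx":0,"ty":0,"tz":0,"wx":0,"wy":0,"wz":3},{"claw":0,"tx":0,"ty":0,"tz":0,"wx":0,"wy":0,"wz":2},{"claw":0,"tx":0,"ty":0,"tz":0,"wx":0,"wy":0,"wz":0},{"claw":0,"tx":0,"ty":0,"tz":0,"wx":0,"wy":0,"wz":0},{"claw":0,"tx":0,"ty":0,"tz":0,"wx":0,"wy":0,"wz":0},{"claw":0,"tx":0,"ty":0,"tz":0,"wx":0,"wy":0,"wz":0}]'
python3 - <<'E'
from rig import get_obs; import numpy as np
s=get_obs(); print(s['torque'],2*np.degrees(np.arctan2(s['orientation'][1],s['orientation'][0])))
E
```

```text
t: 15.3
eef_pos: [0.6332, -0.1422, 0.0866]
orientation: [0.998, -0.06, 0.002, -0.0]
force: [5.7, 0.5, 3.4]
gripper_width: 0.0087
[ 0.05531808 -1.49230469  0.09869171] -6.933818092659678
```

```bash
python3 -m inch '[{"claw":0,"tx":0,"ty":0,"tz":0,"wx":0,"wy":0,"wz":3},{"claw":0,"tx":0,"ty":0,"tz":0,"wx":0,"wy":0,"wz":3},{"claw":0,"tx":0,"ty":0,"tz":0,"wx":0,"wy":0,"wz":2},{"claw":0,"tx":0,"ty":0,"tz":0,"wx":0,"wy":0,"wz":0},{"claw":0,"tx":0,"ty":0,"tz":0,"wx":0,"wy":0,"wz":0},{"claw":0,"tx":0,"ty":0,"tz":0,"wx":0,"wy":0,"wz":0},{"claw":0,"tx":0,"ty":0,"tz":0,"wx":0,"wy":0,"wz":0},{"claw":0,"tx":0,"ty":0,"tz":0,"wx":0,"wy":0,"wz":0},{"claw":0,"tx":0,"ty":0,"tz":0,"wx":0,"wy":0,"wz":0},{"claw":0,"tx":0,"ty":0,"tz":0,"wx":0,"wy":0,"wz":0}]'
python3 - <<'E'
from rig import get_obs; import numpy as np
s=get_obs(); print(s['torque'],2*np.degrees(np.arctan2(s['orientation'][1],s['orientation'][0])))
E
```

```text
t: 16.13
eef_pos: [0.6333, -0.1426, 0.0866]
orientation: [0.992, -0.13, 0.002, 0.0]
force: [6.0, -0.6, 1.9]
gripper_width: 0.0089
[-0.34277044 -1.64350467  0.38022328] -14.924577597162914
```

Torque of 0.38 N m at a 90° turn: the knob is at its stop. Relax a little, release, and lift straight up.

```bash
python3 -m inch '[{"claw":0,"tx":0,"ty":0,"tz":0,"wx":0,"wy":0,"wz":-3},{"claw":0,"tx":0,"ty":0,"tz":0,"wx":0,"wy":0,"wz":-3},{"claw":0.4,"tx":0,"ty":0,"tz":0,"wx":0,"wy":0,"wz":0},{"claw":0.6,"tx":0,"ty":0,"tz":0,"wx":0,"wy":0,"wz":0},{"claw":0.6,"tx":0,"ty":0,"tz":0,"wx":0,"wy":0,"wz":0},{"claw":0.6,"tx":0,"ty":0,"tz":0,"wx":0,"wy":0,"wz":0},{"claw":0.6,"tx":0,"ty":0,"tz":0,"wx":0,"wy":0,"wz":0},{"claw":0.7,"tx":0,"ty":0,"tz":-0.02,"wx":0,"wy":0,"wz":0},{"claw":0.7,"tx":0,"ty":0,"tz":-0.04,"wx":0,"wy":0,"wz":0},{"claw":0.7,"tx":0,"ty":0,"tz":-0.041,"wx":0,"wy":0,"wz":0}]'
python3 - <<'E'
from h import *
plan([0.446,-0.22,0.215],down(np.radians(-9)),6)
E
```

```text
t: 16.97
eef_pos: [0.6302, -0.1422, 0.186]
orientation: [0.997, -0.079, -0.002, -0.0]
force: [1.6, -0.8, 0.4]
gripper_width: 0.0541
0 t [-28.3  17.6  -4.7] w [-0.    0.04 -0.01]
1 t [-28.3  17.6  -4.7] w [-0.    0.04 -0.01]
2 t [-28.3  17.6  -4.8] w [-0.    0.04 -0.01]
3 t [-28.3  17.6  -4.8] w [-0.    0.04 -0.01]
4 t [-28.3  17.6  -4.8] w [-0.    0.04 -0.01]
5 t [-28.3  17.6  -4.8] w [-0.    0.04 -0.01]
```

```bash
python3 -m inch '[{"claw":1,"tx":-0.028,"ty":0.0175,"tz":-0.005,"wx":0,"wy":0,"wz":0},{"claw":1,"tx":-0.028,"ty":0.0175,"tz":-0.005,"wx":0,"wy":0,"wz":0},{"claw":1,"tx":-0.028,"ty":0.0175,"tz":-0.005,"wx":0,"wy":0,"wz":0},{"claw":1,"tx":-0.028,"ty":0.0175,"tz":-0.005,"wx":0,"wy":0,"wz":0},{"claw":1,"tx":-0.028,"ty":0.0175,"tz":-0.005,"wx":0,"wy":0,"wz":0},{"claw":1,"tx":-0.028,"ty":0.0175,"tz":-0.005,"wx":0,"wy":0,"wz":0},{"claw":1,"tx":0,"ty":0,"tz":0,"wx":0,"wy":0,"wz":0},{"claw":1,"tx":0,"ty":0,"tz":0,"wx":0,"wy":0,"wz":0},{"claw":1,"tx":0,"ty":0,"tz":0,"wx":0,"wy":0,"wz":0},{"claw":1,"tx":0,"ty":0,"tz":0,"wx":0,"wy":0,"wz":0}]'
python3 look.py w9 slot:.058 key:.058 gauge:.012 pointer_tip:.04 index_tip:.04
python3 - <<'E'
from h import *
im=cv2.imread('pics/w9.png'); cv2.imwrite('pics/w9c.png',im)
I={c:viewer.camera_info(c) for c in('scene','side')}
for c in I: snap(c,'9'+c+'.png')
for n in ['key']:
    L={c:viewer.landmark_of(c,n) for c in I}
    for c in I: print(n,c,[(np.round(q['xy'],1).tolist(),round(q['score'],2)) for q in L[c][:3]], proj(c,[.6323,-.1425,.058]))
    if L['scene'] and L['side']: print(tri([(I[c],L[c][0]['xy']) for c in I]))
E
```

```text
t: 17.8
eef_pos: [0.4499, -0.2189, 0.2164]
orientation: [0.997, -0.078, 0.0, -0.0]
force: [-0.8, 0.4, -0.4]
gripper_width: 0.0868
17.8 [ 0.4499 -0.2189  0.2164] [ 9.96937300e-01 -7.82047304e-02  8.29180311e-07 -2.01866354e-04]
slot [([498.7, 67.1], 0.97, array([ 0.6332, -0.1415,  0.058 ]))]
key [([497.3, 70.9], 0.86, array([ 0.6321, -0.1442,  0.058 ]))]
gauge [([273.2, 124.7], 0.84, array([ 0.4476, -0.1597,  0.012 ])), ([498.8, 69.4], 0.68, array([ 0.6594, -0.1432,  0.012 ]))]
pointer_tip []
index_tip []
key scene [([225.3, 241.8], 0.71)] [262.3136204  296.06171458]
key side [([285.6, 140.8], 0.73)] [286.40577707 140.50537168]
(array([ 0.56722686, -0.0896846 ,  0.13406922]), [np.float64(0.04249276807251489), np.float64(0.0424927680725147)])
```

View pics/w9c.png

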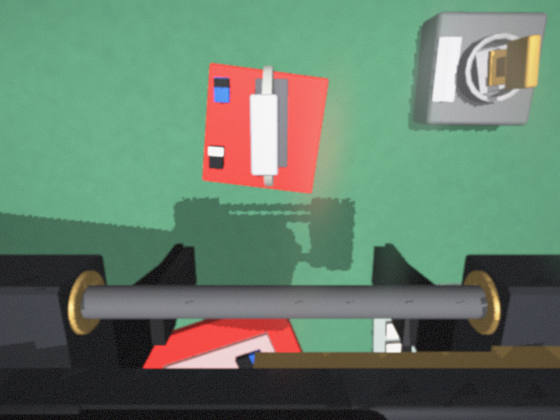

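The picture shows the key standing in the knob, its grip now turned (520,62), and the gauge from above with the handle's top at (264,135), modules at (221,90) and (216,157) clear of the finger lines.

```bash
python3 - <<'E'
from h import *
import pickle
im=cv2.imread('pics/w9.png'); i=pickle.load(open('w9.pkl','rb'))['i']
hsv=cv2.cvtColor(im,cv2.COLOR_BGR2HSV)
for th in (180,210,225):
    m=np.uint8((hsv[:,:,1]<40)&(hsv[:,:,2]>th)); m[:60]=0;m[200:]=0;m[:,:225]=0;m[:,330:]=0
    n,lab,st,ce=cv2.connectedComponentsWithStats(m); k=1+np.argmax(st[1:,4]); ys,xs=np.where(lab==k)
    P=np.array([atz(i,[x,y],.154)[:2]*1000 for x,y in zip(xs,ys)],np.float32); print(th,st[k],cv2.minAreaRect(P))
for c in [(238,76),(288,81),(274,170)]: print(c,atz(i,c,.022))
E
```

```text
180 [ 250   67   28  116 2499] ((447.2177734375, -153.52511596679688), (63.706851959228516, 15.213181495666504), 80.75322723388672)
210 [ 250   70   28  105 2301] ((447.3511657714844, -151.9031524658203), (57.36442565917969, 15.205989837646484), 81.04869842529297)
225 [ 250   95   27   80 2044] ((446.14849853515625, -158.2908935546875), (44.43754577636719, 14.649689674377441), 80.70965576171875)
(238, 76) [ 0.4238969  -0.11253735  0.022     ]
(288, 81) [ 0.46733304 -0.12365244  0.022     ]
(274, 170) [ 0.44183035 -0.20112287  0.022     ]
```

```bash
python3 -m inch '[{"claw":1,"tx":-0.0066,"ty":-0.03,"tz":0,"wx":0,"wy":0,"wz":0},{"claw":1,"tx":-0.0066,"ty":-0.0293,"tz":0,"wx":0,"wy":0,"wz":0},{"claw":0.7,"tx":0,"ty":0,"tz":0.005,"wx":0,"wy":0,"wz":0},{"claw":0.7,"tx":0,"ty":0,"tz":0.02,"wx":0,"wy":0,"wz":0},{"claw":0.7,"tx":0,"ty":0,"tz":0.02,"wx":0,"wy":0,"wz":0},{"claw":0.6,"tx":0,"ty":0,"tz":0.02,"wx":0,"wy":0,"wz":0},{"claw":0.6,"tx":0,"ty":0,"tz":0.016,"wx":0,"wy":0,"wz":0},{"claw":0.6,"tx":0,"ty":0,"tz":0,"wx":0,"wy":0,"wz":0},{"claw":0.5,"tx":0,"ty":0,"tz":0,"wx":0,"wy":0,"wz":0},{"claw":0.4,"tx":0,"ty":0,"tz":0,"wx":0,"wy":0,"wz":0}]'
python3 -m inch '[{"claw":0,"tx":0,"ty":0,"tz":0,"wx":0,"wy":0,"wz":0},{"claw":0,"tx":0,"ty":0,"tz":0,"wx":0,"wy":0,"wz":0},{"claw":0,"tx":0,"ty":0,"tz":0,"wx":0,"wy":0,"wz":0},{"claw":0,"tx":0,"ty":0,"tz":0,"wx":0,"wy":0,"wz":0},{"claw":0,"tx":0,"ty":0,"tz":0,"wx":0,"wy":0,"wz":0},{"claw":0,"tx":0,"ty":0,"tz":0,"wx":0,"wy":0,"wz":0},{"claw":0,"tx":0,"ty":0,"tz":0,"wx":0,"wy":0,"wz":0},{"claw":0,"tx":0,"ty":0,"tz":0,"wx":0,"wy":0,"wz":0},{"claw":0,"tx":0,"ty":0,"tz":0,"wx":0,"wy":0,"wz":0},{"claw":0,"tx":0,"ty":0,"tz":0,"wx":0,"wy":0,"wz":0}]' 50
```

```text
t: 19.13
eef_pos: [0.4461, -0.1592, 0.1366]
orientation: [0.997, -0.079, 0.001, 0.0]
force: [0.8, 0.2, -0.1]
gripper_width: 0.0463
t: 19.97
eef_pos: [0.4458, -0.1592, 0.1358]
orientation: [0.997, -0.079, 0.0, 0.0]
force: [0.4, -0.4, 3.2]
gripper_width: 0.0157
```

```bash
python3 -m inch '[{"claw":0,"tx":0,"ty":0,"tz":-0.01,"wx":0,"wy":0,"wz":0},{"claw":0,"tx":0,"ty":0,"tz":-0.025,"wx":0,"wy":0,"wz":0},{"claw":0,"tx":0,"ty":0,"tz":-0.035,"wx":0,"wy":0,"wz":0},{"claw":0,"tx":0,"ty":0,"tz":-0.035,"wx":0,"wy":0,"wz":0},{"claw":0,"tx":0.015,"ty":-0.02,"tz":-0.015,"wx":0,"wy":0,"wz":0},{"claw":0,"tx":0.02,"ty":-0.025,"tz":0,"wx":0,"wy":0,"wz":0},{"claw":0,"tx":0.02,"ty":-0.025,"tz":0,"wx":0,"wy":0,"wz":0},{"claw":0,"tx":0.02,"ty":-0.025,"tz":0,"wx":0,"wy":0,"wz":0},{"claw":0,"tx":0.02,"ty":-0.025,"tz":0,"wx":0,"wy":0,"wz":0},{"claw":0,"tx":0.015,"ty":-0.02,"tz":0,"wx":0,"wy":0,"wz":0}]'
python3 - <<'E'
from h import *
for c in ('scene','side'):
    i=viewer.camera_info(c); print(c,-np.array(i['R']).T@i['t'],i['fx'])
plan([0.641,0.14,0.25],down(np.radians(-9)),6)
E
```

```text
t: 20.8
eef_pos: [0.577, -0.0361, 0.2555]
orientation: [0.997, -0.078, -0.0, -0.0]
force: [0.6, -0.3, -2.0]
gripper_width: 0.0155
scene [ 0.93244977 -0.58527195  0.85007809] 459.39763353257047
side [0.32177692 0.60716416 0.77889752] 454.2057346200782
0 t [  5.9 -30.7   0.9] w [-0.01  0.01  0.  ]
1 t [  5.9 -30.7   0.9] w [-0.01  0.01  0.  ]
2 t [  5.9 -30.7   0.9] w [-0.01  0.01  0.  ]
3 t [  5.9 -30.7   0.9] w [-0.01  0.01  0.  ]
4 t [  5.9 -30.7   0.9] w [-0.01  0.01  0.  ]
5 t [  5.9 -30.7   0.9] w [-0.01  0.01  0.  ]
```

```bash
python3 - <<'E'
from h import *
plan([0.66,-0.25,0.38],down(np.radians(-51)),8)
E
```

```text
0 t [ 14.4  24.8 -15.6] w [-0.    0.01  5.25]
1 t [ 16.6  23.4 -15.6] w [-0.    0.01  5.25]
2 t [ 18.7  21.7 -15.6] w [-0.    0.01  5.25]
3 t [ 20.6  19.9 -15.6] w [-0.    0.01  5.25]
4 t [ 22.3  18.  -15.6] w [-0.    0.01  5.25]
5 t [ 23.9  15.8 -15.6] w [-0.    0.01  5.25]
6 t [ 25.2  13.6 -15.6] w [-0.    0.01  5.25]
7 t [ 26.4  11.2 -15.6] w [-0.    0.01  5.25]
```

```bash
python3 -m inch '[{"claw":0,"tx":0.014,"ty":0.025,"tz":-0.0155,"wx":0,"wy":0,"wz":5.25},{"claw":0,"tx":0.0165,"ty":0.0235,"tz":-0.0155,"wx":0,"wy":0,"wz":5.25},{"claw":0,"tx":0.0185,"ty":0.0215,"tz":-0.0155,"wx":0,"wy":0,"wz":5.25},{"claw":0,"tx":0.0205,"ty":0.02,"tz":-0.0155,"wx":0,"wy":0,"wz":5.25},{"claw":0,"tx":0.0225,"ty":0.018,"tz":-0.0155,"wx":0,"wy":0,"wz":5.25},{"claw":0,"tx":0.024,"ty":0.016,"tz":-0.0155,"wx":0,"wy":0,"wz":5.25},{"claw":0,"tx":0.025,"ty":0.0135,"tz":-0.0155,"wx":0,"wy":0,"wz":5.25},{"claw":0,"tx":0.0265,"ty":0.011,"tz":-0.0155,"wx":0,"wy":0,"wz":5.25},{"claw":0,"tx":0,"ty":0,"tz":0,"wx":0,"wy":0,"wz":0},{"claw":0,"tx":0,"ty":0,"tz":0,"wx":0,"wy":0,"wz":0}]'
python3 -m inch '[{"claw":0,"tx":0,"ty":0,"tz":0,"wx":0,"wy":0,"wz":0},{"claw":0,"tx":0,"ty":0,"tz":0,"wx":0,"wy":0,"wz":0},{"claw":0,"tx":0,"ty":0,"tz":0,"wx":0,"wy":0,"wz":0},{"claw":0,"tx":0,"ty":0,"tz":0,"wx":0,"wy":0,"wz":0},{"claw":0,"tx":0,"ty":0,"tz":0,"wx":0,"wy":0,"wz":0},{"claw":0,"tx":0,"ty":0,"tz":0,"wx":0,"wy":0,"wz":0},{"claw":0,"tx":0,"ty":0,"tz":0,"wx":0,"wy":0,"wz":0},{"claw":0,"tx":0,"ty":0,"tz":0,"wx":0,"wy":0,"wz":0},{"claw":0,"tx":0,"ty":0,"tz":0,"wx":0,"wy":0,"wz":0},{"claw":0,"tx":0,"ty":0,"tz":0,"wx":0,"wy":0,"wz":0}]'
cat > idx.py <<'E'
from h import *
import sys
from scipy.optimize import minimize_scalar
s=get_obs(); R=Rn.from_quat(s['orientation']).as_matrix(); p=np.array(s['eef_pos'])
# gauge frame from the hand: gauge x=tool x, y=-tool y, z=-tool z ; foot 0.1238 ahead of the TCP
G=R@np.diag([1,-1,-1]); O=p+R@np.array([0,-.001,.1238]); i=viewer.camera_info('scene')
def gp(a,r=.038,x=.0055): return O+G@np.array([x,r*np.sin(a),.066-r*np.cos(a)])
dial=proj('scene',gp(0,0)); print(s['t'],p,'tilt',np.degrees(np.arcsin(G[2,1])),'dial px',dial.round(1))
a=snap('scene',sys.argv[1]+'.png')
for n in ['pointer_tip','index_tip']:
    for q in viewer.landmark_of('scene',n)[:3]:
        f=lambda t:np.linalg.norm(proj('scene',gp(t))-q['xy'])
        m=minimize_scalar(f,bounds=(-.8,.8),method='bounded'); print(n,np.round(q['xy'],1),round(q['score'],2),'angle',round(m.x,3),'miss px',round(m.fun,1))
for t in(0,.16,.29,.42): print(t,proj('scene',gp(t)).round(1))
np.save(sys.argv[1]+'_px.npy',dial)
E
python3 idx.py g1
```

```text
t: 21.63
eef_pos: [0.6583, -0.2536, 0.3793]
orientation: [0.902, -0.432, -0.0, 0.0]
force: [-1.0, 0.4, -2.6]
gripper_width: 0.0156
t: 22.47
eef_pos: [0.6583, -0.252, 0.3795]
orientation: [0.902, -0.431, 0.0, 0.0]
force: [-0.3, 0.3, -1.8]
gripper_width: 0.0155
22.4667 [ 0.65833823 -0.25198724  0.37954752] tilt -0.002693511504164261 dial px [233.  259.7]
pointer_tip [236.  272.8] 0.54 angle 0.046 miss px 2.3
index_tip [240.2 272.5] 0.51 angle 0.221 miss px 1.6
0 [235.3 275.3]
0.16 [239.2 274.5]
0.29 [242.3 273.5]
0.42 [245.2 272.4]
```

```bash
cat > rect.py <<'E'
from h import *
import pickle
def rectify(im,i,O,G,x=.004,S=5,H=50):
    # frontal view of the dial, S px/mm; horizontal = gauge y, vertical down = -gauge z
    def pj(X): c=np.array(i['R'])@X+np.array(i['t']); return [i['fx']*c[0]/c[2]+i['cx'],i['fy']*c[1]/c[2]+i['cy']]
    q=[(-H,-H),(H,-H),(H,H),(-H,H)]
    src=np.float32([pj(O+G@np.array([x,y/1000,.066-v/1000])) for y,v in q]); dst=np.float32([((y+H)*S,(v+H)*S) for y,v in q])
    return cv2.warpPerspective(im,cv2.getPerspectiveTransform(src,dst),(2*H*S,2*H*S),flags=cv2.INTER_CUBIC)
def prof(rc,r0,r1,S=5,H=50):
    g=cv2.cvtColor(rc,cv2.COLOR_BGR2GRAY).astype(np.float32); out=[]
    for a in np.arange(-.5,.76,.05):
        rr=np.arange(r0,r1,.5); out.append(np.mean(cv2.remap(g,np.float32([(rr*np.sin(a)+H)*S]),np.float32([(rr*np.cos(a)+H)*S]),1)))
    return np.round(out).astype(int)
if __name__=='__main__':
    c,s_=np.cos(np.radians(-9.2)),np.sin(np.radians(-9.2)); G0=np.array([[c,-s_,0],[s_,c,0],[0,0,1]]); O0=np.array([.4461,-.1583,.012])
    s=get_obs(); R=Rn.from_quat(s['orientation']).as_matrix(); G=R@np.diag([1,-1,-1]); O=np.array(s['eef_pos'])+R@np.array([0,-.001,.1238])
    V=[rectify(cv2.imread('pics/w4.png'),pickle.load(open('w4.pkl','rb'))['i'],O0,G0),rectify(cv2.imread('pics/g1.png'),viewer.camera_info('scene'),O,G)]
    print(np.arange(-.5,.76,.05).round(2))
    for v in V: print(prof(v,14,26));print(prof(v,28,36));print(prof(v,37,44))
    cv2.imwrite('pics/r1.png',cv2.resize(np.hstack(V),(800,400)))
    g=cv2.imread('pics/g1.png'); cv2.imwrite('pics/r2.png',np.vstack([cv2.resize(np.hstack(V),(760,380)),cv2.resize(g[225:295,170:360],(760,210) if 0 else (570,210),interpolation=cv2.INTER_CUBIC) if 0 else cv2.resize(g[222:277+20,160:350],(760,219) if 0 else (760,215))]))
E
python3 rect.py
```

```text
[-0.5  -0.45 -0.4  -0.35 -0.3  -0.25 -0.2  -0.15 -0.1  -0.05 -0.    0.05
  0.1   0.15  0.2   0.25  0.3   0.35  0.4   0.45  0.5   0.55  0.6   0.65
  0.7   0.75]
[106 106 105 103 102  95  79  63  54  44  41  46  54  63  79  96 105 106
 106 108 110 109 109 109 109 110]
[ 96  91  97  97  87  96  99  72  50  43  27  37  50  63 100 110 101 106
  96  88  97  99  95  96  92  89]
[100 104 101  99 101  98 100 101  97  85  44  75  98 101 112 115 112  93
  92  97  97  99  98  99 101 104]
[139 139 139 139 139 139 129 106  95  78  59  57  70  88 105 124 137 139
 138 138 138 137 137 137 137 137]
[119 125 103 124 133 116 132 109  92  94  60  71  97  90 120 133 115 134
 114 113 131 118 120 127 115 121]
[136 139 136 136 139 134 140 137 135 134  80 109 141 132 120 104  99 118
 127 131 138 134 138 132 133 138]
```

```bash
python3 -m inch '[{"claw":0,"tx":0,"ty":0,"tz":0,"wx":-3,"wy":0,"wz":0},{"claw":0,"tx":0,"ty":0,"tz":0,"wx":-3,"wy":0,"wz":0},{"claw":0,"tx":0,"ty":0,"tz":0,"wx":-3,"wy":0,"wz":0},{"claw":0,"tx":0,"ty":0,"tz":0,"wx":-3,"wy":0,"wz":0},{"claw":0,"tx":0,"ty":0,"tz":0,"wx":-2.5,"wy":0,"wz":0},{"claw":0,"tx":0,"ty":0,"tz":0,"wx":-2,"wy":0,"wz":0},{"claw":0,"tx":0,"ty":0,"tz":0,"wx":0,"wy":0,"wz":0},{"claw":0,"tx":0,"ty":0,"tz":0,"wx":0,"wy":0,"wz":0},{"claw":0,"tx":0,"ty":0,"tz":0,"wx":0,"wy":0,"wz":0},{"claw":0,"tx":0,"ty":0,"tz":0,"wx":0,"wy":0,"wz":0}]'
python3 -m inch '[{"claw":0,"tx":0,"ty":0,"tz":0,"wx":0,"wy":0,"wz":0},{"claw":0,"tx":0,"ty":0,"tz":0,"wx":0,"wy":0,"wz":0},{"claw":0,"tx":0,"ty":0,"tz":0,"wx":0,"wy":0,"wz":0},{"claw":0,"tx":0,"ty":0,"tz":0,"wx":0,"wy":0,"wz":0},{"claw":0,"tx":0,"ty":0,"tz":0,"wx":0,"wy":0,"wz":0},{"claw":0,"tx":0,"ty":0,"tz":0,"wx":0,"wy":0,"wz":0},{"claw":0,"tx":0,"ty":0,"tz":0,"wx":0,"wy":0,"wz":0},{"claw":0,"tx":0,"ty":0,"tz":0,"wx":0,"wy":0,"wz":0},{"claw":0,"tx":0,"ty":0,"tz":0,"wx":0,"wy":0,"wz":0},{"claw":0,"tx":0,"ty":0,"tz":0,"wx":0,"wy":0,"wz":0}]'
python3 idx.py g2
cat > chk.py <<'E'
from rect import *
import sys
s=get_obs(); R=Rn.from_quat(s['orientation']).as_matrix(); G=R@np.diag([1,-1,-1]); O=np.array(s['eef_pos'])+R@np.array([0,-.001,.1238])
v=rectify(cv2.imread('pics/'+sys.argv[1]+'.png'),viewer.camera_info('scene'),O,G); print(np.arange(-.5,.76,.05).round(2))
for a,b in((14,26),(28,36),(37,44)): print(prof(v,a,b))
cv2.imwrite('pics/'+sys.argv[1]+'r.png',v)
E
python3 chk.py g2
```

```text
t: 23.45
eef_pos: [0.6581, -0.2526, 0.3802]
orientation: [0.893, -0.427, -0.061, 0.129]
force: [-0.3, -0.4, -2.0]
gripper_width: 0.0153
t: 24.28
eef_pos: [0.6584, -0.2519, 0.3796]
orientation: [0.893, -0.426, -0.062, 0.13]
force: [-0.3, -0.6, -2.1]
gripper_width: 0.0153
24.2833 [ 0.65836447 -0.25194516  0.37955266] tilt -16.501784330584016 dial px [221.6 260.5]
pointer_tip [226.2 273.1] 0.46 angle 0.384 miss px 2.6
index_tip [323.1 203.4] 0.43 angle 0.8 miss px 110.8
0 [217.1 276.6]
0.16 [221.1 276.5]
0.29 [224.4 276.1]
0.42 [227.6 275.5]
[-0.5  -0.45 -0.4  -0.35 -0.3  -0.25 -0.2  -0.15 -0.1  -0.05 -0.    0.05
  0.1   0.15  0.2   0.25  0.3   0.35  0.4   0.45  0.5   0.55  0.6   0.65
  0.7   0.75]
[141 141 141 141 141 141 141 141 141 141 141 141 127  97  85  70  61  61
  71  89 111 130 140 139 139 139]
[120 127 106 115 128 112 129 126 113 135 114 114 135 104  98  94  58  77
  91  86 131 129 121 138 122 126]
[138 142 139 137 140 138 140 141 137 140 139 133 139 137 129  92  65  97
 138 129 140 133 138 139 134 141]
```

```bash
python3 - <<'E'
from rect import *
s=get_obs(); R=Rn.from_quat(s['orientation']).as_matrix(); p=np.array(s['eef_pos']); i=viewer.camera_info('scene')
R1=down(np.radians(2*np.degrees(np.arctan2(-.431,.902)))).as_matrix()
V=[]
for fn,Rr,pp in(('g1',R1,np.array([.6583,-.252,.3795])),('g2',R,p)):
    G=Rr@np.diag([1,-1,-1]); O=pp+Rr@np.array([0,-.001,.1238])
    v=rectify(cv2.imread('pics/%s.png'%fn),i,O,G); g=cv2.cvtColor(v,cv2.COLOR_BGR2GRAY).astype(np.float32); A=np.arange(-.06,.5,.02); 
    for r0,r1 in((30,36),(38,41),(41,44),(44,47)):
        print(fn,r0,[int(np.mean([cv2.remap(g,np.float32([[(r*np.sin(a)+50)*5]]),np.float32([[(r*np.cos(a)+50)*5]]),1)[0,0] for r in np.arange(r0,r1,.5)])) for a in A])
    V.append(cv2.resize(v[200:,100:],(400,300)))
print(A.round(2).tolist())
cv2.imwrite('pics/r3.png',cv2.resize(np.hstack(V),(800,300)))
E
```

```text
g1 30 [108, 102, 81, 61, 58, 67, 83, 101, 110, 107, 99, 100, 110, 124, 134, 134, 124, 111, 107, 116, 128, 132, 122, 106, 97, 100, 111, 122, 128]
g1 38 [138, 124, 96, 72, 67, 85, 117, 140, 141, 137, 131, 129, 133, 128, 116, 110, 108, 104, 108, 116, 118, 119, 123, 126, 125, 127, 133, 138, 138]
g1 41 [138, 128, 112, 95, 89, 105, 129, 138, 140, 140, 139, 138, 127, 108, 93, 91, 90, 87, 86, 91, 103, 119, 131, 136, 137, 136, 137, 138, 138]
g1 44 [135, 132, 128, 122, 121, 128, 134, 134, 135, 136, 136, 130, 119, 98, 81, 76, 78, 79, 81, 87, 100, 114, 128, 135, 137, 137, 137, 137, 137]
g2 30 [130, 134, 125, 108, 98, 101, 114, 127, 135, 131, 116, 105, 105, 109, 113, 113, 95, 71, 58, 61, 74, 91, 104, 101, 91, 87, 97, 116, 134]
g2 38 [138, 141, 141, 140, 135, 132, 133, 136, 139, 140, 138, 134, 134, 129, 119, 105, 89, 72, 62, 66, 80, 107, 130, 139, 131, 126, 131, 139, 140]
g2 41 [140, 140, 140, 139, 139, 139, 140, 139, 139, 139, 140, 140, 141, 129, 104, 83, 79, 72, 68, 71, 86, 113, 136, 139, 136, 137, 138, 139, 138]
g2 44 [136, 136, 136, 136, 136, 135, 135, 135, 135, 135, 135, 136, 137, 127, 103, 83, 80, 76, 76, 80, 95, 113, 119, 115, 118, 119, 117, 116, 117]
[-0.06, -0.04, -0.02, 0.0, 0.02, 0.04, 0.06, 0.08, 0.1, 0.12, 0.14, 0.16, 0.18, 0.2, 0.22, 0.24, 0.26, 0.28, 0.3, 0.32, 0.34, 0.36, 0.38, 0.4, 0.42, 0.44, 0.46, 0.48, 0.5]
```

View pics/r3.png

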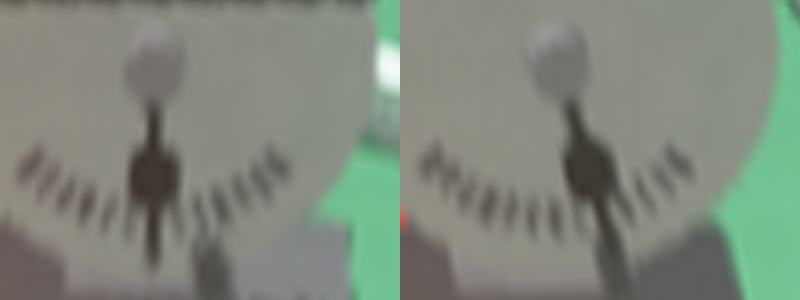

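Left panel (upright): pointer straight down at x 152, tab at (212,270). Right panel (tilted 16.5°): pointer at (610,250) lies on the tab, a touch past its middle. Angle profiles give a tab at 0.26–0.27 rad, so I use a tilt of about 15°.

```bash
python3 - <<'E'
from h import *
T=down(np.radians(-51.2))*Rn.from_rotvec([np.radians(-15.1),0,0])
print(T.as_quat()); plan([.6689,.1631,.2265],T,13)
E
```

```text
[ 0.89401416 -0.42833982 -0.05677233  0.11849299]
0 t [-24.3 -23.2   5.4] w [ 0.11 -0.    0.01]
1 t [-24.3 -23.2   5.5] w [ 0.11 -0.    0.01]
2 t [-24.3 -23.2   5.5] w [ 0.11 -0.    0.01]
3 t [-24.3 -23.1   5.5] w [ 0.11 -0.    0.01]
4 t [-24.3 -23.1   5.6] w [ 0.11 -0.    0.01]
5 t [-24.3 -23.1   5.6] w [ 0.11 -0.    0.01]
6 t [-24.3 -23.1   5.7] w [ 0.11 -0.    0.01]
7 t [-24.3 -23.1   5.7] w [ 0.11 -0.    0.01]
8 t [-24.4 -23.1   5.8] w [ 0.11 -0.    0.01]
9 t [-24.4 -23.1   5.8] w [ 0.11 -0.    0.01]
10 t [-24.4 -23.    5.9] w [ 0.11 -0.    0.01]
11 t [-24.4 -23.    5.9] w [ 0.11 -0.    0.01]
12 t [-24.4 -23.    5.9] w [ 0.11 -0.    0.01]
```

```bash
python3 -m inch '[{"claw":0,"tx":-0.0243,"ty":-0.0231,"tz":0.0055,"wx":0.1,"wy":0,"wz":0},{"claw":0,"tx":-0.0243,"ty":-0.0231,"tz":0.0055,"wx":0.1,"wy":0,"wz":0},{"claw":0,"tx":-0.0243,"ty":-0.0231,"tz":0.0055,"wx":0.1,"wy":0,"wz":0},{"claw":0,"tx":-0.0243,"ty":-0.0231,"tz":0.0055,"wx":0.1,"wy":0,"wz":0},{"claw":0,"tx":-0.0243,"ty":-0.0231,"tz":0.0055,"wx":0.1,"wy":0,"wz":0},{"claw":0,"tx":-0.0243,"ty":-0.0231,"tz":0.0055,"wx":0.1,"wy":0,"wz":0},{"claw":0,"tx":-0.0243,"ty":-0.0231,"tz":0.0055,"wx":0.1,"wy":0,"wz":0},{"claw":0,"tx":-0.0243,"ty":-0.0231,"tz":0.0055,"wx":0.1,"wy":0,"wz":0},{"claw":0,"tx":-0.0243,"ty":-0.0231,"tz":0.0055,"wx":0.2,"wy":0,"wz":0},{"claw":0,"tx":-0.0243,"ty":-0.0231,"tz":0.0055,"wx":0.2,"wy":0,"wz":0}]'
python3 -m inch '[{"claw":0,"tx":-0.0243,"ty":-0.0231,"tz":0.0055,"wx":0.1,"wy":0,"wz":0},{"claw":0,"tx":-0.0243,"ty":-0.0231,"tz":0.0055,"wx":0.1,"wy":0,"wz":0},{"claw":0,"tx":-0.016,"ty":-0.016,"tz":0.004,"wx":0.1,"wy":0,"wz":0},{"claw":0,"tx":-0.008,"ty":-0.007,"tz":0.002,"wx":0,"wy":0,"wz":0},{"claw":0,"tx":0,"ty":0,"tz":0,"wx":0,"wy":0,"wz":0},{"claw":0,"tx":0,"ty":0,"tz":0,"wx":0,"wy":0,"wz":0},{"claw":0,"tx":0,"ty":0,"tz":0,"wx":0,"wy":0,"wz":0},{"claw":0,"tx":0,"ty":0,"tz":0,"wx":0,"wy":0,"wz":0},{"claw":0,"tx":0,"ty":0,"tz":0,"wx":0,"wy":0,"wz":0},{"claw":0,"tx":0,"ty":0,"tz":0,"wx":0,"wy":0,"wz":0}]'
python3 idx.py g3; python3 chk.py g3; python3 - <<'E'
from h import *
T=down(np.radians(-51.2))*Rn.from_rotvec([np.radians(-15.1),0,0]); plan([.6689,.1631,.206],T,1)
snap('side','g3s.png')
for c in('scene','side'): print(c,[(np.round(q['xy'],1),round(q['score'],2)) for q in viewer.landmark_of(c,'stud_top')+viewer.landmark_of(c,'foot')], 'stud exp',proj(c,[.641,.1405,.082]).round(1))
E
```

```text
t: 25.27
eef_pos: [0.6663, 0.0684, 0.2625]
orientation: [0.894, -0.427, -0.057, 0.12]
force: [-0.5, 0.4, -2.9]
gripper_width: 0.0154
t: 26.1
eef_pos: [0.6696, 0.1615, 0.2289]
orientation: [0.894, -0.428, -0.056, 0.118]
force: [-1.1, -1.1, -2.6]
gripper_width: 0.0155
26.1 [0.66957381 0.16146129 0.22887754] tilt -14.97162883616327 dial px [337.4 174.9]
pointer_tip [364.3 276.1] 0.4 angle 0.454 miss px 92.7
pointer_tip [337.1 187.3] 0.36 angle 0.317 miss px 0.1
0 [332.1 187.7]
0.16 [334.6 187.7]
0.29 [336.7 187.4]
0.42 [338.8 187. ]
[-0.5  -0.45 -0.4  -0.35 -0.3  -0.25 -0.2  -0.15 -0.1  -0.05 -0.    0.05
  0.1   0.15  0.2   0.25  0.3   0.35  0.4   0.45  0.5   0.55  0.6   0.65
  0.7   0.75]
[133 133 133 133 133 133 132 132 132 132 131 129 124 109  88  72  65  58
  58  65  82 107 127 133 132 131]
[116 112 106 102 106 110 113 118 119 119 112 109 119 112 102  94  63  59
  74  78 104 123 118 126 126 121]
[132 132 131 130 129 131 131 132 131 130 131 127 129 131 122  96  68  79
 114 126 129 128 124 128 125 126]
0 t [-0.9 -6.  21.7] w [-0.11 -0.05  0.12]
scene [(array([214.2, 168.7]), 0.58), (array([323.3, 199.5]), 0.42), (array([412.3, 182.6]), 0.41), (array([329. , 196.6]), 0.85)] stud exp [325.1 203. ]
side [(array([226.8, 222.6]), 0.75), (array([108.8, 253.8]), 0.65), (array([231.2, 241.7]), 0.48), (array([222.9, 210.5]), 0.76)] stud exp [227.1 219.7]
```

```bash
python3 -m inch '[{"claw":0,"tx":-0.001,"ty":-0.0012,"tz":0.0043,"wx":0,"wy":0,"wz":0},{"claw":0,"tx":0,"ty":-0.0012,"tz":0.0043,"wx":0,"wy":0,"wz":0},{"claw":0,"tx":0,"ty":-0.0012,"tz":0.0043,"wx":0,"wy":0,"wz":0},{"claw":0,"tx":0,"ty":-0.0012,"tz":0.0043,"wx":0,"wy":0,"wz":0},{"claw":0,"tx":0,"ty":-0.0012,"tz":0.0043,"wx":0,"wy":0,"wz":0},{"claw":0,"tx":0,"ty":-0.0005,"tz":0.0019,"wx":0,"wy":0,"wz":0},{"claw":0,"tx":0,"ty":-0.0005,"tz":0.0019,"wx":0,"wy":0,"wz":0},{"claw":0,"tx":0,"ty":-0.0005,"tz":0.0019,"wx":0,"wy":0,"wz":0},{"claw":0,"tx":0,"ty":0,"tz":0,"wx":0,"wy":0,"wz":0},{"claw":0,"tx":0,"ty":0,"tz":0,"wx":0,"wy":0,"wz":0}]'
python3 - <<'E'
from h import *
f=[]
for k in range(6): s=get_obs(); f.append(s['force']); snap('side') 
print(s['eef_pos'],np.mean(f,0),np.std(f,0))
E
```

```text
t: 27.33
eef_pos: [0.6688, 0.1636, 0.2003]
orientation: [0.895, -0.427, -0.056, 0.118]
force: [-0.7, -0.4, -2.2]
gripper_width: 0.0156
[0.66880304 0.16356254 0.20020676] [-0.38775518 -0.20900233 -2.4265721 ] [0.32811295 0.32473776 0.31718975]
```

```bash
python3 -m inch '[{"claw":0,"tx":0,"ty":-0.0003,"tz":0.001,"wx":0,"wy":0,"wz":0},{"claw":0,"tx":0,"ty":-0.0003,"tz":0.001,"wx":0,"wy":0,"wz":0},{"claw":0,"tx":0,"ty":-0.0002,"tz":0.001,"wx":0,"wy":0,"wz":0},{"claw":0,"tx":0,"ty":-0.0003,"tz":0.001,"wx":0,"wy":0,"wz":0},{"claw":0,"tx":0,"ty":0,"tz":0,"wx":0,"wy":0,"wz":0},{"claw":0,"tx":0,"ty":0,"tz":0,"wx":0,"wy":0,"wz":0},{"claw":0,"tx":0,"ty":0,"tz":0,"wx":0,"wy":0,"wz":0},{"claw":0,"tx":0,"ty":0,"tz":0,"wx":0,"wy":0,"wz":0},{"claw":0,"tx":0,"ty":0,"tz":0,"wx":0,"wy":0,"wz":0},{"claw":0,"tx":0,"ty":0,"tz":0,"wx":0,"wy":0,"wz":0}]'
python3 - <<'E'
from h import *
f=[]
for k in range(6): s=get_obs(); f.append(s['force']); snap('side') 
print(s['eef_pos'],np.mean(f,0),np.std(f,0))
E
```

```text
t: 28.47
eef_pos: [0.6688, 0.1636, 0.196]
orientation: [0.895, -0.427, -0.056, 0.118]
force: [0.3, 0.2, -0.6]
gripper_width: 0.0158
[0.66879978 0.16358588 0.19596844] [0.45398855 0.30748649 0.42020392] [0.52111872 0.23854855 0.54554817]
```

```bash
python3 -m inch '[{"claw":0,"tx":0,"ty":-0.0003,"tz":0.001,"wx":0,"wy":0,"wz":0},{"claw":0,"tx":0,"ty":0,"tz":0,"wx":0,"wy":0,"wz":0},{"claw":0,"tx":0,"ty":0,"tz":0,"wx":0,"wy":0,"wz":0},{"claw":0,"tx":0,"ty":0,"tz":0,"wx":0,"wy":0,"wz":0},{"claw":0,"tx":0,"ty":0,"tz":0,"wx":0,"wy":0,"wz":0},{"claw":0,"tx":0,"ty":0,"tz":0,"wx":0,"wy":0,"wz":0},{"claw":0,"tx":0,"ty":0,"tz":0,"wx":0,"wy":0,"wz":0},{"claw":0,"tx":0,"ty":0,"tz":0,"wx":0,"wy":0,"wz":0},{"claw":0,"tx":0,"ty":0,"tz":0,"wx":0,"wy":0,"wz":0},{"claw":0,"tx":0,"ty":0,"tz":0,"wx":0,"wy":0,"wz":0}]'
python3 idx.py g4; python3 - <<'E'
from rect import *
s=get_obs(); R=Rn.from_quat(s['orientation']).as_matrix(); G=R@np.diag([1,-1,-1]); O=np.array(s['eef_pos'])+R@np.array([0,-.001,.1238])
g=0
for k in range(8): s=get_obs(); v=rectify(snap('scene'),viewer.camera_info('scene'),O,G); g=g+cv2.cvtColor(v,cv2.COLOR_RGB2GRAY).astype(np.float32)/8; globals().setdefault('F',[]).append(s['force'])
print(np.mean(F,0)); A=np.arange(0,.6,.02); print(A.round(2).tolist())
for r0,r1 in((18,26),(30,36),(38,41),(41,44),(44,47)): print(r0,[int(np.mean([cv2.remap(g,np.float32([[(r*np.sin(a)+50)*5]]),np.float32([[(r*np.cos(a)+50)*5]]),1)[0,0] for r in np.arange(r0,r1,.5)])) for a in A])
print('foot',O)
I={c:viewer.camera_info(c) for c in('scene','side')}; snap('side')
L=[(I[c],viewer.landmark_of(c,'foot')) for c in I]; print([(q[0]['xy'],q[0]['score']) if q else 0 for _,q in L],[proj(c,O) for c in I])
if all(q for _,q in L): print(tri([(i,q[0]['xy']) for i,q in L]))
print([(c,[(np.round(q['xy'],1).tolist(),round(q['score'],2)) for q in viewer.landmark_of(c,'key')[:2]],proj(c,[.633,-.142,.058]).round(1)) for c in I])
E
```

```text
t: 29.6
eef_pos: [0.6688, 0.1636, 0.1949]
orientation: [0.895, -0.427, -0.056, 0.118]
force: [0.7, 1.0, 1.1]
gripper_width: 0.0156
29.6 [0.66882699 0.16359595 0.19491867] tilt -14.997105941530798 dial px [336.4 185.5]
pointer_tip [337.8 198.1] 0.42 angle 0.407 miss px 1.1
pointer_tip [267.5 250.6] 0.37 angle -0.692 miss px 78.8
pointer_tip [326.2 205.8] 0.26 angle -0.205 miss px 8.8
index_tip [320. 227.] 0.7 angle -0.229 miss px 30.9
0 [331.2 197.7]
0.16 [333.7 197.7]
0.29 [335.7 197.5]
0.42 [337.8 197. ]
[1.05237355 0.76923654 1.17988647]
[0.0, 0.02, 0.04, 0.06, 0.08, 0.1, 0.12, 0.14, 0.16, 0.18, 0.2, 0.22, 0.24, 0.26, 0.28, 0.3, 0.32, 0.34, 0.36, 0.38, 0.4, 0.42, 0.44, 0.46, 0.48, 0.5, 0.52, 0.54, 0.56, 0.58]
18 [128, 127, 125, 123, 119, 114, 106, 98, 89, 80, 71, 64, 60, 58, 57, 56, 54, 53, 52, 52, 53, 57, 61, 66, 73, 82, 92, 103, 113, 120]
30 [107, 103, 100, 99, 100, 103, 104, 104, 104, 104, 107, 109, 106, 95, 79, 65, 57, 59, 67, 76, 82, 83, 84, 88, 98, 109, 120, 125, 124, 118]
38 [131, 130, 128, 126, 126, 127, 129, 128, 128, 126, 120, 112, 105, 94, 80, 69, 64, 70, 85, 102, 114, 118, 120, 124, 126, 128, 130, 127, 123, 121]
41 [130, 130, 130, 130, 131, 131, 131, 130, 129, 129, 124, 110, 94, 79, 69, 66, 68, 73, 83, 97, 110, 119, 127, 130, 129, 130, 131, 131, 130, 129]
44 [128, 128, 128, 128, 128, 128, 128, 129, 127, 125, 121, 108, 90, 74, 65, 66, 71, 74, 78, 86, 96, 106, 114, 117, 118, 122, 125, 127, 129, 131]
foot [0.64466334 0.1440364  0.07507101]
[([327.1, 207.2], 0.76), ([225.8, 224.2], 0.72)] [array([326.9713282 , 204.69406897]), array([224.95227201, 222.59190643])]
(array([0.64520201, 0.14265192, 0.06799668]), [np.float64(0.0007889814816780658), np.float64(0.000788981481678132)])
[('scene', [([264.3, 294.8], 0.47)], array([262.7, 296. ])), ('side', [([230.7, 230.7], 0.72), ([284.1, 143.2], 0.43)], array([286.1, 140.6]))]
```

```bash
python3 -c "
from rig import order,get_obs
print(order.finish_job()); s=get_obs(); print(s['t'],s['eef_pos'],s['force'],s['gripper_width'])"
```

```text
the job is handed in; nothing more can be done
None
the job is handed in; nothing more can be done
```

The job is handed in at about 30 s of the 58 s allowed. The key is in the switch and turned, and the gauge is held on the stud with its pointer on the index tab. No verdict came back, so what follows is my own checks.

**What I did**
- **Key:** I put it in the slot until the collar touched, at 7.5 N with the tool within 0.5 mm of the expected height. I then turned it 90° clockwise until the torque rose to 0.38 N m, which I took as the stop, and left it in.
- **Gauge:** I gripped it by the handle at 50 N, tilted it 15.0° (0.262 rad) and lowered it onto the steel stand's stud. It is still held there.

**Last checks**
- **Stud:** about 3.6 N of contact, which means roughly 5 mm pressed. The arm's position suggests about 6.4 mm. Both are inside the 1.5–8.8 mm limit.
- **Foot:** its middle is about 5 mm sideways from my estimate of the stud's top.
- **Pointer:** it read about 0.015 rad off the tab's middle in the flattened view of the dial. The limit is about 0.05 rad.
- **Key:** it still shows in the switch in both fixed cameras, but I could not read its seating to the millimetre.

**Disagreements**
- **Index tab:** the image network's estimates scattered between 0.18 and 0.32 rad, and in the last picture it missed the tab altogether. I relied on the dark edges in the flattened dial view, which gave 0.25–0.27 rad.
- **Key:** the network once reported the key in the wrong place in the scene view.
- **Foot height:** the foot's height from the two cameras came out 7 mm lower than from the arm; I trusted the arm and the force.

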